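# Load the air-clamped nut plate

## Robot

A 6-joint arm with a two-finger parallel gripper is mounted at the origin on a cart in front of the work surface, level with it; the furniture and walls round the work are solid. World frame = base frame: x ahead of the robot, y to its left, z up, the work surface at z = 0. Lengths are in mm, angles in rad, forces in N, time in s.
With the tool pointing down it reaches from about 350 to 975 mm from the base axis. Payload 7.1 kg.
Tool frame: the origin (TCP) lies at the very end of the fingers, on their centre line; the grasp point (between the pads) lies 19 mm behind it; z points along the fingers, y is the line along which they close (so a half turn about z gives the same grasp; the last joint's range is limited). The gripper opens to 88 mm and grips with 3 to 60 N. Pads are 20 mm wide; open, the fingers measure 115 mm over their backs; the gripper's body (75 mm by 178 mm) begins 61 mm behind the grasp point.
Start: joints at [-1.32, 0.423, 1.63, -0, 1.089, -0.019], TCP at [166.605, -602.368, 222.675] pointing down, gripper open.
Joint ranges: [-3, 3], [-0.9, 2.11], [0.09, 2.58], [-1.31, 4.45], [0.11, 2.69], [-2.54, 2.54]. Speed limits (rad/s): [2.39, 2.39, 3.01, 3.14, 3.14, 3.14].

## Interface

Orientations are given as a rotation vector (axis times angle).
In Python, from workcell import * gives the robot as it stands.
- The arm moves only by the tool step_arm, never from a script. Its argument "deltas" is a list of rows, each a list of 3 entries, a list of its own where there are three numbers: the shift along the tool's x, y, z in units of 300 mm (1.0 is 300 mm), then the turn, a rotation vector about the tool's x, y, z in units of 1.5 rad (1.0 is 1.5 rad), then the gripper command: -1 is shut, 1 is fully open, values between are in proportion. In form: [[[dx, dy, dz], [rx, ry, rz], gripper], ...]. A call has 1 to 20 rows; each row is the pose to reach, as a shift and turn from the pose commanded when the call began, along the tool's axes at that moment; what a row does not reach only later rows make up. A row lasts 1/12 s, in which the tool goes at most 41.7 mm and 7.16 degrees, less where a joint would pass 70% of its speed; a pose out of reach is approached as far as the arm can. A call with a number of a shift or a turn outside -1 to 1 is refused whole. A call with a gripper value outside its range is refused whole. The fingers move at their own pace and stop on an object; the grip force is fixed at half the most. Time passes only in rows, so rows that repeat a pose let the fingers close. It gives the time, the measured TCP pose, the force, the opening and the grip force at its end, in the units of the state.
- get_obs(): the state, without advancing time (a new reading comes with each control period).
- get_image(name): name is "side" or "top"; returns a dict with "pixels" (420x560x3 uint8, red, green, blue), "fx", "fy", "cx", "cy" (pixels), "T" (4x4, takes a point from camera to world coordinates). Camera axes: x right, y down, z forward; pixel columns grow to the right and rows downward; lengths in mm; the calibration is good to about 2 mm. A picture is of the moment at which its call begins. There is no depth.
- close_job(): hands the job in; it is judged then, once.
The state is a dict: "t": time; "qpos": joint angles; "qvel": joint speeds; "joint_torque": joint torques, N m; "ee_pos": TCP position; "orientation": TCP orientation; "ft_force": force on the tool from outside, world axes, zero at the start; "moment": the same for the moment, N m; "width": finger opening in mm; "grasp_force": force on a finger pad.
Only numpy, scipy, OpenCV 4.12 (cv2) and the standard library are available. Lean on these libraries where they do the work, as an engineer would, in place of code of your own. Each camera call takes 0.05 s, during which the arm holds its last target. There are 200 camera calls.

## Task

Flip the toggle on the grey switch box off to stop the air, and unscrew the black bleed cap on the air pot as far as it goes to let the pressure out. Then seat every loose hex nut in a nest of its own on the blue plate, pressing and turning each until it drops fully home in its hexagonal pocket; when all are in, screw the cap tight again and only then flip the toggle back on so the plate grips them. Leave the wooden block, tape roll and screwdriver where they are.

Things in the scene. Friction and masses are not known exactly. Their poses are not given: they have to be found in the camera images.
- toggle (a joint): bat toggle on the switch box, rad: +0.42 = ON (bat leans to the box's +x, the green dot), -0.42 = OFF (bat leans to the box's -x, the red dot), 0 = upright. Over-centre action: once pushed past upright it snaps by itself to the other end stop; a push of about 1 N near the tip is enough
- toggle_tip (a point): centre of the very tip of the bat, 38 mm from its pivot; the bat is a steel rod 7 mm thick at the foot and 11 mm at the tip
- switch_box: grey control box fixed to the bench, 90 (its x) x 70 (its y) x 38 mm high, at the left of the work; origin at the centre of its underside; the toggle's pivot is 40 mm above the origin, its swing lies in the box's x-z plane; a 12 mm cable gland sticks out of its -y side
- nut_plate: blue air-clamped nut plate fixed to the bench, 154 x 154 mm, 15 mm high, origin at the centre of its underside, z up, small cable gland on its +y side. It has four steel nests in a square of 74 mm pitch: each a hexagon 63 mm across outer flats, its top 16 mm above the bench, with a hexagonal pocket 38 mm across flats, 9 mm deep, sides parallel to the outer flats
- seat_1 (a point): centre (mid-height) of a nut fully home in the front left nest: on its axis, level with its top, 9 mm above its pocket floor. Axes are the plate's and do NOT tell the pocket's angle, which differs for every nest, anywhere in 60 degrees: see it in pictures or find it by feel, turning the pressed nut; a centred nut drops in within about 6 degrees either way
- seat_2 (a point): centre (mid-height) of a nut fully home in the front right nest: on its axis, level with its top, 9 mm above its pocket floor. Axes are the plate's and do NOT tell the pocket's angle, which differs for every nest, anywhere in 60 degrees: see it in pictures or find it by feel, turning the pressed nut; a centred nut drops in within about 6 degrees either way
- seat_3 (a point): centre (mid-height) of a nut fully home in the rear left nest: on its axis, level with its top, 9 mm above its pocket floor. Axes are the plate's and do NOT tell the pocket's angle, which differs for every nest, anywhere in 60 degrees: see it in pictures or find it by feel, turning the pressed nut; a centred nut drops in within about 6 degrees either way
- seat_4 (a point): centre (mid-height) of a nut fully home in the rear right nest: on its axis, level with its top, 9 mm above its pocket floor. Axes are the plate's and do NOT tell the pocket's angle, which differs for every nest, anywhere in 60 degrees: see it in pictures or find it by feel, turning the pressed nut; a centred nut drops in within about 6 degrees either way
- nut_a: loose steel M24 hex nut, 36 mm across flats, 41 mm across corners, 18 mm high, 90 g, lying flat on the bench; origin at the centre of its lower face, z along its axis; its x axis is normal to a pair of flats (so flats every 60 degrees). It may be absent
- mid_a (a point): centre (mid-height) of nut_a, 9 mm above its lower face
- nut_b: loose steel M24 hex nut, 36 mm across flats, 41 mm across corners, 18 mm high, 90 g, lying flat on the bench; origin at the centre of its lower face, z along its axis; its x axis is normal to a pair of flats (so flats every 60 degrees). It may be absent
- mid_b (a point): centre (mid-height) of nut_b, 9 mm above its lower face
- nut_c: loose steel M24 hex nut, 36 mm across flats, 41 mm across corners, 18 mm high, 90 g, lying flat on the bench; origin at the centre of its lower face, z along its axis; its x axis is normal to a pair of flats (so flats every 60 degrees). It may be absent
- mid_c (a point): centre (mid-height) of nut_c, 9 mm above its lower face
- nut_d: loose steel M24 hex nut, 36 mm across flats, 41 mm across corners, 18 mm high, 90 g, lying flat on the bench; origin at the centre of its lower face, z along its axis; its x axis is normal to a pair of flats (so flats every 60 degrees). It may be absent
- mid_d (a point): centre (mid-height) of nut_d, 9 mm above its lower face
- air_pot: squat aluminium air pot fixed to the bench between the vice and the nut plate, 62 mm across, 36 mm high; origin at the centre of its underside; a brass fitting sticks out 12 mm at its -y side, near the foot
- bleed_cap (a joint): the pot's captive screw cap, rad: 0 = screwed tight, grows as it is turned anticlockwise seen from above, 2.4 = fully unscrewed, at its stop. It stays on the pot, neither rises nor springs back, and turns against about 0.04 N m; more than one grasp is needed. A white line on it shows its turn, pointing at the pot's red dot when tight
- cap_top (a point): centre of the top face of the bleed cap, a black ribbed knob 40 mm across and 22 mm high standing on the pot; its axis is vertical, its top 59 mm above the bench
- wood_offcut: bystander: wooden block 56 x 130 x 44 mm in front of the plate, origin at centre of underside
- tape_roll: bystander: blue roll of tape, 66 mm across, 19 mm high, behind the work
- screwdriver: bystander: yellow-handled screwdriver, 229 mm long, lying behind the nut plate, under the wall shelf
Not all that is in view belongs to the job. Leave any purple look-alike of the nut_c alone.

How it is judged:
By the outcome, as a careful person would: the job done as asked, in the order asked, and still so for the second after the job is handed in, with the robot touching nothing.
Of nut_a, nut_b, nut_c, nut_d only 3 to 4 are there at a start; the rules pass over those that are not, and their reading is None.
At some moment in a run one of nut_a, nut_b, nut_c, nut_d may be knocked a few centimetres aside while the robot is not near it.
Once in a run the grip may slacken for a moment while it holds something.
It also fails if it takes over 210 s, if anything falls off the work surface, if the arm or the gripper's body presses on something with over 40 N, if the wrist force passes 120 N, or if a joint passes its speed limit or range.

## Working session

There is one attempt and no reset: what is moved stays moved. The work goes in short steps, Python scripts to look and compute and a tool call to move; the robot and the scene stay as the last step left them, time stands still between calls to the robot, and variables do not carry over. Pictures are saved under pics/ and viewed, at most 14 in all, crops included, and the job is handed in when it is done.

Besides the shell and the picture viewer there is one more tool, called after ">>>" by a JSON object that holds its "name" and its "arguments", one argument or row to a line. step_arm: Moves the arm, as the interface text tells. Its arguments: {"type":"object","properties":{"deltas":{"type":"array","items":{"type":"array"}}},"required":["deltas"]}

```bash
mkdir -p pics; ls; python3 - <<'E'
from workcell import *
import cv2,numpy as np
for n in("top","side"):
    o=get_image(n); cv2.imwrite(f"pics/{n}0.png",cv2.cvtColor(o["pixels"],cv2.COLOR_RGB2BGR))
    print(n,o["fx"],o["fy"],o["cx"],o["cy"],np.round(o["T"],3).tolist())
o=get_obs();print(o)
E
```

```text
pics
top 472.73270310689594 472.73270310689594 274.5100043543916 215.90027215047664 [[-0.384, -0.849, 0.362, 127.899], [-0.923, 0.354, -0.149, 162.817], [-0.002, -0.391, -0.92, 1173.34], [0.0, 0.0, 0.0, 1.0]]
side 491.00990777908925 491.00990777908925 281.207302646862 207.7936803003499 [[0.997, -0.061, 0.055, 521.007], [-0.082, -0.641, 0.763, -764.526], [-0.011, -0.765, -0.644, 709.533], [0.0, 0.0, 0.0, 1.0]]
{'t': 0.1, 'qpos': array([-1.31997255e+00,  4.23780911e-01,  1.63059687e+00, -1.29869290e-05,
        1.08859516e+00, -1.90048373e-02]), 'qvel': array([ 1.44591248e-03, -7.68820127e-04, -3.15500601e-05,  9.92609062e-04,
        3.53621793e-04, -9.23942293e-04]), 'joint_torque': array([ 6.06806134e-04, -5.45615280e+01, -2.74324411e+01,  6.46003336e-02,
        1.88837660e-02, -1.44018838e-05]), 'ee_pos': array([ 166.49908717, -601.89918525,  221.97569625]), 'orientation': array([-3.11168603e+00, -4.22386319e-01,  2.68576316e-04]), 'ft_force': array([ 0.14605373, -0.53715564, -0.48172083]), 'moment': array([ 0.01707568,  0.000518  , -0.00177091]), 'grasp_force': 0.0, 'width': 87.17953938272889}
```

View pics/top0.png

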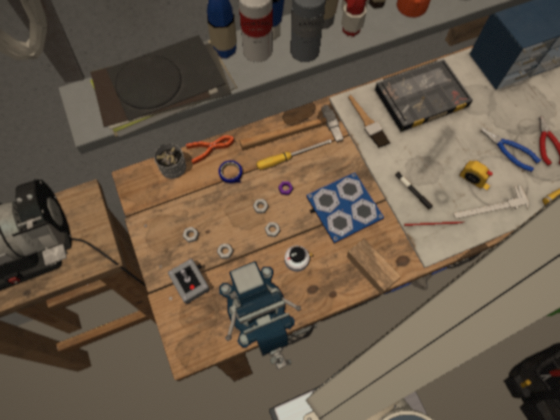

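View pics/side0.png

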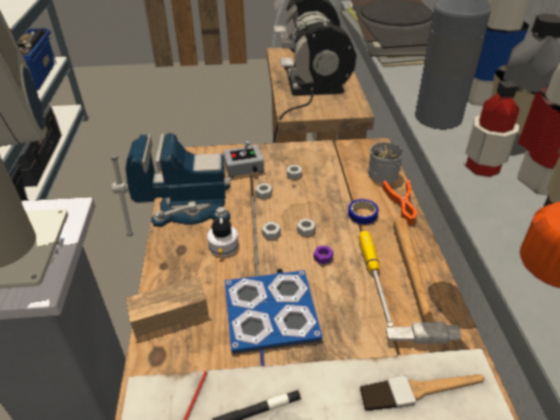

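```bash
cat > h.py <<'E'
from workcell import *
import cv2,numpy as np
def img(n):
    o=get_image(n); o["bgr"]=cv2.cvtColor(o["pixels"],cv2.COLOR_RGB2BGR); o["hsv"]=cv2.cvtColor(o["bgr"],cv2.COLOR_BGR2HSV); return o
def ray(o,uv,z):
    uv=np.atleast_2d(np.float64(uv)); T=o["T"]
    d=np.c_[(uv[:,0]-o["cx"])/o["fx"],(uv[:,1]-o["cy"])/o["fy"],np.ones(len(uv))]@T[:3,:3].T
    c=T[:3,3]; return c+d*((z-c[2])/d[:,2])[:,None]
def proj(o,p):
    p=np.atleast_2d(np.float64(p)); q=(p-o["T"][:3,3])@o["T"][:3,:3]
    return np.c_[o["fx"]*q[:,0]/q[:,2]+o["cx"],o["fy"]*q[:,1]/q[:,2]+o["cy"]]
def rect(o,x0,x1,y0,y1,z,s):
    # view: image right = +x, up = +y, s px/mm
    W=np.float32([[x0,y1],[x1,y1],[x1,y0],[x0,y0]])
    uv=proj(o,np.c_[W,np.full(4,z)]).astype(np.float32)
    d=np.float32([[0,0],[(x1-x0)*s,0],[(x1-x0)*s,(y1-y0)*s],[0,(y1-y0)*s]])
    return cv2.warpPerspective(o["bgr"],cv2.getPerspectiveTransform(uv,d),(int((x1-x0)*s),int((y1-y0)*s)),flags=cv2.INTER_CUBIC)
def obs():
    o=get_obs(); return o
E
python3 - <<'E'
from h import *
a,b=img("top"),img("side")
for n,o,pts in(("top",a,[(190,234),(225,251),(260,206),(272,229),(286,188),(345,207),(297,257),(188,280)]),("side",b,[(294,172),(264,190),(306,227),(271,230),(324,254),(272,310),(222,238),(243,161)])):
    print(n,np.round(ray(o,pts,18)[:,:2]).tolist())
    hsv=o["hsv"]
    m=cv2.inRange(hsv,(100,120,40),(125,255,255)); 
    cs,_=cv2.findContours(m,cv2.RETR_EXTERNAL,cv2.CHAIN_APPROX_NONE)
    for c in cs:
        if cv2.contourArea(c)>1000:
            r=cv2.approxPolyDP(cv2.convexHull(c),8,True)[:,0]
            print(cv2.contourArea(c),np.round(ray(o,r,15)[:,:2]).tolist())
A=cv2.resize(a["bgr"][150:310,150:390],None,fx=3.3,fy=3.3,interpolation=cv2.INTER_CUBIC)
B=cv2.resize(b["bgr"][130:360,140:350],None,fx=2.6,fy=2.6,interpolation=cv2.INTER_CUBIC)
cv2.imwrite("pics/A1.png",A);cv2.imwrite("pics/B1.png",B)
E
```

```text
top [[620.0, 199.0], [541.0, 131.0], [624.0, 1.0], [551.0, -4.0], [647.0, -85.0], [534.0, -208.0], [455.0, -33.0], [505.0, 244.0]]
side [[622.0, 186.0], [546.0, 123.0], [627.0, -11.0], [553.0, -14.0], [652.0, -93.0], [541.0, -220.0], [452.0, -28.0], [501.0, 244.0]]
1160.0 [[610.0, -178.0], [615.0, -285.0], [472.0, -296.0], [505.0, -139.0], [555.0, -136.0]]
1750.0 [[322.0, 354.0], [447.0, 207.0], [434.0, 42.0], [390.0, 30.0], [292.0, 144.0]]
1290.0 [[1589.0, 1018.0], [1292.0, 626.0], [1251.0, 653.0], [1447.0, 1034.0]]
```

View pics/A1.png

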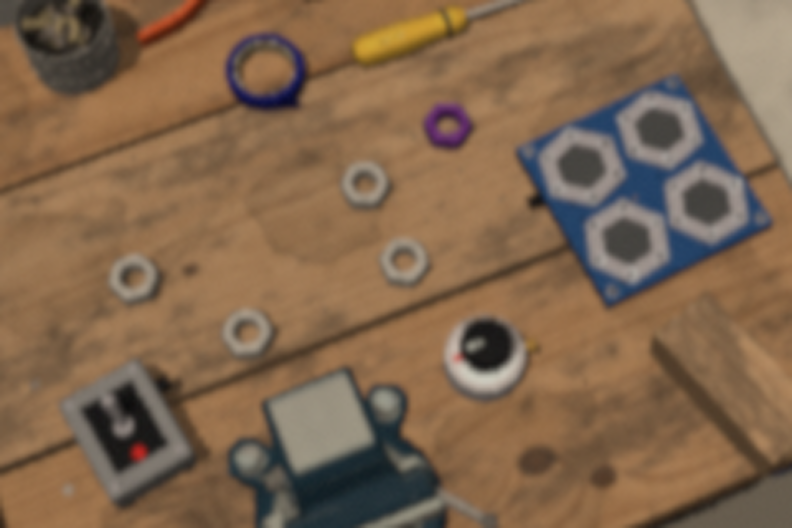

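View pics/B1.png

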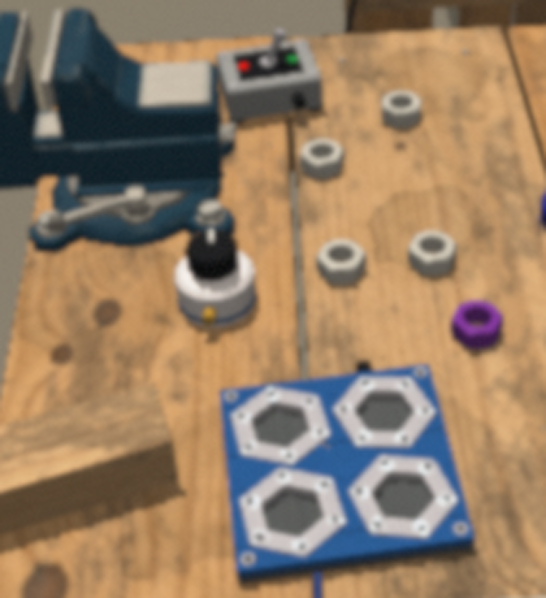

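```bash
cat > m.py <<'E'
from h import *
def blobs(o,mask,xy,z,win=45,h=0,amin=60):
    "centroid + 6-fold phase of blob nearest xy in rectified view on plane z, 4px/mm"
    pass
def rmask(o,xy,z,half,lo,hi,s=6):
    r=rect(o,xy[0]-half,xy[0]+half,xy[1]-half,xy[1]+half,z,s)
    m=cv2.inRange(cv2.cvtColor(r,cv2.COLOR_BGR2HSV),lo,hi)
    cs,_=cv2.findContours(m,cv2.RETR_EXTERNAL,cv2.CHAIN_APPROX_NONE)
    c=max(cs,key=cv2.contourArea); M=cv2.moments(c)
    cen=np.array([M["m10"]/M["m00"],M["m01"]/M["m00"]])
    w=np.array([xy[0]-half+(cen[0]+.5)/s,xy[1]+half-(cen[1]+.5)/s])
    h=cv2.convexHull(c)
    f=np.zeros_like(m);cv2.drawContours(f,[h],-1,255,-1)
    yy,xx=np.nonzero(f);d=(xx-cen[0])-1j*(yy-cen[1])
    ph=np.angle((d**6).sum())/6   # corner direction
    q=abs((d**6).sum())/(abs(d)**6).sum()
    return w,np.degrees(ph-np.pi/6)%60,q,cv2.contourArea(h)/s/s,r,f
E
python3 - <<'E'
from m import *
nuts=[(621,193),(544,127),(626,-5),(552,-9)]
nests=[(505,-165),(495,-240),(578,-170),(572,-250)]
rows=[]
for n in("top","side"):
    o=img(n); row=[]
    for p in nuts:
        w,a,q,A,r,f=rmask(o,p,9,36,(0,0,95),(179,75,255)); print(n,"nut",np.round(w,1),round(a,1),round(q,3),round(A)); row.append(rect(o,*(p[0]-33,p[0]+33,p[1]-33,p[1]+33),18,3))
    r=rect(o,435,635,-310,-110,16,3)
    m=cv2.inRange(cv2.cvtColor(r,cv2.COLOR_BGR2HSV),(0,0,0),(179,90,255))
    b=cv2.inRange(cv2.cvtColor(r,cv2.COLOR_BGR2HSV),(100,110,30),(125,255,255))
    cs,_=cv2.findContours(b,cv2.RETR_EXTERNAL,cv2.CHAIN_APPROX_NONE);c=max(cs,key=cv2.contourArea)
    (x,y),(w,h),t=cv2.minAreaRect(c);print("plate",435+x/3,-110-y/3,w/3,h/3,t)
    cs,_=cv2.findContours(m,cv2.RETR_EXTERNAL,cv2.CHAIN_APPROX_NONE)
    for c in cs:
        A=cv2.contourArea(c)/9
        if 2000<A<5000:
            hl=cv2.convexHull(c);M=cv2.moments(hl);cx,cy=M["m10"]/M["m00"],M["m01"]/M["m00"]
            f=np.zeros_like(m);cv2.drawContours(f,[hl],-1,255,-1);yy,xx=np.nonzero(f);d=(xx-cx)-1j*(yy-cy);v=(d**6).sum()
            print(n,"nest",round(435+(cx+.5)/3,1),round(-110-(cy+.5)/3,1),round(np.degrees(np.angle(v)/6-np.pi/6)%60,1),round(abs(v)/(abs(d)**6).sum(),3),round(A))
    rows.append(np.hstack(row)); cv2.imwrite(f"pics/pl_{n}.png",r)
    box=rect(o,440,560,190,290,38,3.3);cap=rect(o,400,500,-80,20,59,3.3)
    rows.append(np.hstack([box,cap[:330]])) 
W=max(r.shape[1] for r in rows)
rows=[cv2.copyMakeBorder(r,0,0,0,W-r.shape[1],0) for r in rows]
P=np.vstack([rows[0],rows[2]]);Q=np.vstack([rows[1],rows[3]])
cv2.imwrite("pics/P2.png",np.vstack([P[:,:792]])); cv2.imwrite("pics/Q2.png",cv2.resize(Q,None,fx=.9,fy=.9))
cv2.imwrite("pics/all2.png",cv2.resize(np.vstack([P,Q]),None,fx=.56,fy=.56))
print(P.shape,Q.shape)
E
```

```text
top nut [624.4 199.8] 54.4 0.082 1221
top nut [546.1 132. ] 39.9 0.077 1214
top nut [629.3  -1.7] 38.3 0.088 1265
top nut [554.1  -5.3] 28.7 0.103 1208
plate 499.19696553548175 -175.69272359212238 95.65667724609375 196.71893310546875 40.24867248535156
side nut [623.  201.1] 52.2 0.014 1872
side nut [544.7 133.8] 4.3 0.055 1882
side nut [627.6   0.8] 58.8 0.036 1729
side nut [553.4  -3.7] 59.9 0.061 1703
plate 538.9968566894531 -211.64974975585938 161.3702596028646 150.3528035481771 85.5851821899414
(396, 792, 3) (660, 792, 3)
```

View pics/all2.png

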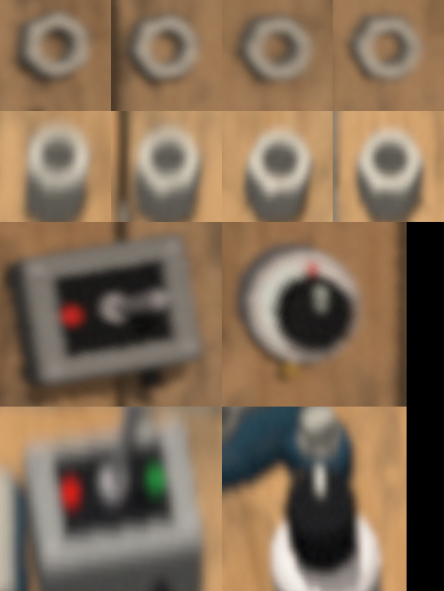

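```bash
python3 - <<'E'
from h import *
a,b=cv2.imread("pics/pl_top.png"),cv2.imread("pics/pl_side.png")
cv2.imwrite("pics/pl3.png",cv2.resize(np.hstack([a,b]),(800,400),interpolation=cv2.INTER_AREA))
for r in(a,b):
    for p in((400,300),(270,280)): pass
    h=cv2.cvtColor(r,cv2.COLOR_BGR2HSV)
    f=cv2.cvtColor(r,cv2.COLOR_BGR2HSV)[300,60:540:12]; print(f.tolist())
E
```

```text
[[14, 132, 137], [8, 74, 90], [109, 133, 88], [106, 163, 103], [106, 162, 104], [107, 164, 104], [106, 166, 103], [106, 158, 103], [106, 154, 103], [108, 117, 105], [110, 76, 108], [113, 38, 114], [117, 19, 123], [116, 16, 129], [110, 53, 120], [109, 119, 107], [107, 160, 102], [106, 167, 101], [106, 165, 102], [107, 166, 103], [107, 166, 103], [107, 166, 103], [107, 162, 104], [106, 166, 103], [106, 165, 102], [106, 165, 102], [107, 146, 103], [109, 93, 107], [115, 38, 113], [118, 29, 114], [112, 50, 112], [111, 70, 110], [108, 94, 106], [108, 111, 106], [108, 129, 105], [107, 148, 102], [107, 151, 103], [106, 163, 102], [106, 165, 102], [108, 141, 101]]
[[16, 125, 204], [15, 122, 186], [114, 69, 134], [106, 182, 153], [106, 181, 152], [106, 181, 151], [106, 181, 151], [106, 180, 150], [106, 173, 150], [108, 147, 151], [109, 102, 153], [111, 58, 159], [114, 22, 174], [112, 25, 182], [109, 106, 151], [107, 172, 148], [106, 178, 149], [106, 181, 148], [106, 180, 149], [106, 180, 150], [106, 180, 149], [106, 180, 149], [106, 180, 149], [106, 178, 150], [106, 178, 150], [106, 179, 151], [106, 179, 151], [108, 125, 155], [111, 40, 179], [113, 33, 176], [110, 62, 168], [109, 81, 166], [108, 113, 160], [108, 136, 157], [107, 153, 152], [107, 168, 149], [106, 178, 149], [106, 179, 151], [106, 177, 151], [106, 178, 152]]
```

View pics/pl3.png

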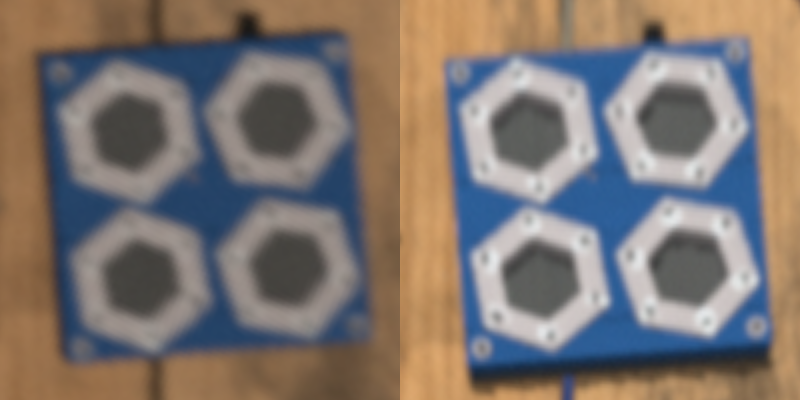

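```bash
cat > nest.py <<'E'
from m import *
def nests(o,x0=435,x1=635,y0=-310,y1=-110,s=3):
    r=rect(o,x0,x1,y0,y1,16,s);hs=cv2.cvtColor(r,cv2.COLOR_BGR2HSV)
    b=cv2.inRange(hs,(100,100,30),(125,255,255))
    cs,_=cv2.findContours(b,cv2.RETR_EXTERNAL,cv2.CHAIN_APPROX_NONE);c=max(cs,key=cv2.contourArea)
    pl=np.zeros_like(b);cv2.drawContours(pl,[cv2.convexHull(c)],-1,255,-1)
    pl=cv2.erode(pl,np.ones((9,9)))
    m=cv2.bitwise_and(pl,cv2.bitwise_not(b))
    cs,_=cv2.findContours(m,cv2.RETR_EXTERNAL,cv2.CHAIN_APPROX_NONE);out=[]
    for c in cs:
        if not 2000<cv2.contourArea(c)/s/s<5000: continue
        hl=cv2.convexHull(c);f=np.zeros_like(m);cv2.drawContours(f,[hl],-1,255,-1)
        yy,xx=np.nonzero(f);cx,cy=xx.mean(),yy.mean();d=(xx-cx)-1j*(yy-cy);v=(d**6).sum()
        out.append([x0+(cx+.5)/s,y1-(cy+.5)/s,np.degrees(np.angle(v)/6-np.pi/6)%60,abs(v)/(abs(d)**6).sum(),cv2.contourArea(hl)/s/s])
    return np.array(sorted(out,key=lambda p:(round(p[0]/50),p[1])))
E
python3 - <<'E'
from nest import *
A=[]
for n in("top","side"):
    o=img(n);N=nests(o);print(n);print(N.round(2));A.append(N)
    hs=o["hsv"]
    r=rect(o,440,560,190,290,38,4);h=cv2.cvtColor(r,cv2.COLOR_BGR2HSV)
    for nm,m in(("red",cv2.inRange(h,(0,150,90),(6,255,255))|cv2.inRange(h,(174,150,90),(179,255,255))),("green",cv2.inRange(h,(50,100,40),(85,255,255))),("black",cv2.inRange(h,(0,0,0),(179,255,55)))):
        cs,_=cv2.findContours(m,cv2.RETR_EXTERNAL,cv2.CHAIN_APPROX_NONE)
        if cs:
            c=max(cs,key=cv2.contourArea);(x,y),wh,t=cv2.minAreaRect(c);print(nm,round(440+x/4,1),round(290-y/4,1),np.round(np.array(wh)/4,1),round(t,1))
    r=rect(o,400,500,-80,20,36,4);h=cv2.cvtColor(r,cv2.COLOR_BGR2HSV)
    m=cv2.inRange(h,(0,0,140 if n=="top" else 195),(179,40,255))
    m2=cv2.inRange(cv2.cvtColor(rect(o,400,500,-80,20,59,4),cv2.COLOR_BGR2HSV),(0,0,0),(179,255,60))
    for mm in(m,m2):
        cs,_=cv2.findContours(mm,cv2.RETR_EXTERNAL,cv2.CHAIN_APPROX_NONE);c=max(cs,key=cv2.contourArea);(x,y),R=cv2.minEnclosingCircle(c);print("pot/cap",round(400+x/4,1),round(20-y/4,1),round(R/4,1))
N=np.mean(A,0)
c=N[:,:2].mean(0);print("centre",c)
E
```

```text
top
[]
red 479.4 239.4 [12.2 11.8] 90.0
black 501.6 243.1 [40.6 55.6] 80.5
pot/cap 446.2 -27.6 29.4
pot/cap 450.0 -29.7 19.1
side
[[ 5.69890e+02 -1.73220e+02  1.90700e+01  2.50000e-01  3.34039e+03]
 [ 5.78910e+02 -2.43820e+02  1.89900e+01  2.10000e-01  3.86906e+03]]
red 479.0 243.2 [20. 11.] 90.0
green 522.9 249.9 [21.2 11.2] 90.0
black 500.6 244.5 [35.7 52.9] 78.2
pot/cap 444.9 -42.5 26.6
pot/cap 437.0 -34.9 41.6Traceback (most recent call last):
  File "<stdin>", line 16, in <module>
    return _methods._mean(a, axis=axis, dtype=dtype,
           ~~~~~~~~~~~~~~^^^^^^^^^^^^^^^^^^^^^^^^^^^
                          out=out, **kwargs)
                          ^^^^^^^^^^^^^^^^^^
    arr = asanyarray(a)
ValueError: setting an array element with a sequence. The requested array has an inhomogeneous shape after 1 dimensions. The detected shape was (2,) + inhomogeneous part.
```

```bash
cat > nest.py <<'E'
from m import *
C0=[(500,-176),(505.5,-249),(573.5,-170),(578.5,-244)]
def fit(m,s,c,half):
    cs,_=cv2.findContours(m,cv2.RETR_EXTERNAL,cv2.CHAIN_APPROX_NONE)
    hl=cv2.convexHull(max(cs,key=cv2.contourArea));f=np.zeros_like(m);cv2.drawContours(f,[hl],-1,255,-1)
    yy,xx=np.nonzero(f);cx,cy=xx.mean(),yy.mean();d=(xx-cx)-1j*(yy-cy);v=(d**6).sum()
    return [c[0]-half+(cx+.5)/s,c[1]+half-(cy+.5)/s,np.degrees(np.angle(v)/6-np.pi/6)%60,abs(v)/(abs(d)**6).sum(),len(xx)/s/s]
def nests(o,half=37,s=6):
    out=[]
    for c in C0:
        r=rect(o,c[0]-half,c[0]+half,c[1]-half,c[1]+half,16,s);h=cv2.cvtColor(r,cv2.COLOR_BGR2HSV)
        n=r.shape[0];k=np.zeros((n,n),np.uint8);cv2.circle(k,(n//2,n//2),int(36*s),255,-1)
        m=cv2.inRange(h,(0,0,0),(179,90,255))&k
        k2=k*0;cv2.circle(k2,(n//2,n//2),int(24*s),255,-1)
        v=h[...,2];t,_=cv2.threshold(v[k2>0],0,255,cv2.THRESH_OTSU)
        out.append(fit(m,s,c,half)+fit(((v<t)*255).astype(np.uint8)&k2,s,c,half))
    return np.array(out)
E
python3 - <<'E'
from nest import *
for n in("top","side"):
    N=nests(img(n));print(n);print(N.round(2))
    for i in(0,5):
        P=N[:,i:i+2];e=(P[2]+P[3]-P[0]-P[1]); g=P[0]+P[2]-P[1]-P[3]
        print("ctr",P.mean(0).round(1),"ex ang",np.degrees(np.arctan2(e[1],e[0])).round(2),np.linalg.norm(e)/2,"ey",np.degrees(np.arctan2(-g[0],g[1])).round(2),np.linalg.norm(g)/2)
E
```

```text
top
[[ 5.00080e+02 -1.76190e+02  9.46000e+00  6.00000e-02  3.98850e+03
   4.99750e+02 -1.76020e+02  1.15900e+01  1.50000e-01  1.06975e+03]
 [ 5.05520e+02 -2.49320e+02  8.59000e+00  7.00000e-02  3.97653e+03
   5.05450e+02 -2.49810e+02  1.12700e+01  1.60000e-01  1.06264e+03]
 [ 5.73570e+02 -1.70180e+02  2.34700e+01  7.00000e-02  3.97297e+03
   5.73440e+02 -1.70150e+02  2.32600e+01  1.50000e-01  1.05547e+03]
 [ 5.78930e+02 -2.44130e+02  1.88800e+01  7.00000e-02  3.97394e+03
   5.79190e+02 -2.43930e+02  2.02400e+01  1.40000e-01  1.05994e+03]]
ctr [ 539.5 -210. ] ex ang 4.36 73.66502322210377 ey 4.19 73.7374267902403
ctr [ 539.5 -210. ] ex ang 4.56 73.9513035928258 ey 4.43 74.00110013119877
side
[[ 4.99750e+02 -1.76030e+02  9.40000e+00  1.30000e-01  3.85767e+03
   4.99310e+02 -1.75480e+02  1.12100e+01  1.60000e-01  1.12667e+03]
 [ 5.05260e+02 -2.49190e+02  1.02300e+01  1.50000e-01  3.80333e+03
   5.05060e+02 -2.49260e+02  1.08300e+01  1.70000e-01  1.14058e+03]
 [ 5.73270e+02 -1.69780e+02  2.26600e+01  1.40000e-01  3.83614e+03
   5.73140e+02 -1.69730e+02  2.32200e+01  1.40000e-01  1.12703e+03]
 [ 5.78760e+02 -2.43860e+02  1.89100e+01  1.60000e-01  3.79072e+03
   5.78830e+02 -2.43610e+02  1.89800e+01  1.60000e-01  1.14819e+03]]
ctr [ 539.3 -209.7] ex ang 4.5 73.73647512615928 ey 4.27 73.82799335866602
ctr [ 539.1 -209.5] ex ang 4.41 74.01911537306427 ey 4.43 74.05099597521932
```

```bash
cat >> h.py <<'E'
import json,os
from scipy.spatial.transform import Rotation as Rn
def tri(a,b,pa,pb):
    A,r=[],[]
    p0,p1=ray(a,pa,0)[0],a["T"][:3,3]; q0,q1=ray(b,pb,0)[0],b["T"][:3,3]
    d,e=(p1-p0)/np.linalg.norm(p1-p0),(q1-q0)/np.linalg.norm(q1-q0)
    M=np.c_[d,-e];t=np.linalg.lstsq(M,q0-p0,rcond=None)[0]
    return (p0+d*t[0]+q0+e*t[1])/2,np.linalg.norm(p0+d*t[0]-q0-e*t[1])
def load(): return json.load(open("cmd.json"))
def plan(*wps):
    """waypoints (x,y,z,yaw_deg,grip): prints rows relative to commanded pose; stores the end as new command"""
    c=load();y0=np.radians(c[3])
    X=np.array([np.cos(y0),np.sin(y0)]);Y=np.array([np.sin(y0),-np.cos(y0)])
    prev=c
    for w in wps:
        d=np.array(w[:2])-c[:2]; r=np.round([d@X/300,d@Y/300,-(w[2]-c[2])/300],4); rz=round(-np.radians(w[3]-c[3])/1.5,4)
        n=max(np.linalg.norm(np.subtract(w[:3],prev[:3]))/41.7,abs(w[3]-prev[3])/7.16)
        print([r.tolist(),[0,0,rz],w[4]],"min rows %.1f"%n); prev=w
    p=np.array(c[:2])+300*(r[0]*X+r[1]*Y)
    json.dump([p[0],p[1],c[2]-300*r[2],c[3]-np.degrees(rz*1.5)],open("cmd.json","w"))
def st():
    o=get_obs();R=Rn.from_rotvec(o["orientation"]).as_matrix()
    print("t%.1f"%o["t"],"pos",o["ee_pos"].round(1),"yaw %.1f"%np.degrees(np.arctan2(R[1,0],R[0,0])),"F",o["ft_force"].round(1),"M",o["moment"].round(2),"w %.1f g %.1f"%(o["width"],o["grasp_force"]),"q6 %.2f"%o["qpos"][5], "cmd",np.round(load(),1))
E
python3 - <<'E'
from h import *
a,b=img("top"),img("side")
for p,q in(((247.6,277),(208.5,162.7)),((267,263),(228,165)),((232,264),(207,150))): print(tri(a,b,p,q))
R=Rn.from_rotvec(get_obs()["orientation"]).as_matrix();yaw=np.degrees(np.arctan2(R[1,0],R[0,0]))
json.dump([166.605,-602.368,222.675,yaw],open("cmd.json","w"));print(yaw,R.round(3))
# flip off: closed, tool x along box x (9deg)
bx=np.array([np.cos(np.radians(9)),np.sin(np.radians(9))]);c=np.array([501,244])
s=c+bx*42
plan((s[0],s[1],220,9,-1),(s[0],s[1],66,9,-1))
st()
E
```

```text
(array([429.07177666, 107.77532744, 111.42512763]), np.float64(2.490532711022805))
(array([455.73552537,  58.94412266, 129.30639234]), np.float64(37.86674539425532))
(array([444.68097592, 126.04603853, 140.20695474]), np.float64(33.89480044141309))
15.457580247114329 [[ 0.964  0.267 -0.   ]
 [ 0.267 -0.964 -0.   ]
 [-0.     0.    -1.   ]]
[[1.9654, -2.4063, 0.0089], [0, 0, np.float64(0.0751)], -1] min rows 22.4
[[1.9654, -2.4063, 0.5222], [0, 0, np.float64(0.0751)], -1] min rows 3.7
t0.6 pos [ 166.6 -602.4  222.7] yaw 15.5 F [-0.4  0.9  0.3] M [0.04 0.03 0.07] w 87.6 g 0.0 q6 -0.02 cmd [542.5 250.6  66.    9. ]
```

>>> {"name": "step_arm", "arguments": {
  "deltas": [
    [[0.6551, -0.8021, 0], [0, 0, 0], -1],
    [[0.6551, -0.8021, 0], [0, 0, 0], -1],
    [[0.6551, -0.8021, 0], [0, 0, 0], -1],
    [[0.6551, -0.8021, 0], [0, 0, 0], -1],
    [[0.6551, -0.8021, 0], [0, 0, 0], -1],
    [[0.6551, -0.8021, 0], [0, 0, 0], -1],
    [[0.6551, -0.8021, 0], [0, 0, 0], -1],
    [[0.6551, -0.8021, 0], [0, 0, 0], -1],
    [[0.6551, -0.8021, 0], [0, 0, 0], -1],
    [[0.6551, -0.8021, 0], [0, 0, 0], -1]
  ]
}}

```text
t: 1.43
ee_pos: [292.4, -317.7, 223.1]
orientation: [3.112, 0.426, 0.001]
ft_force: [1.3, -0.4, -0.4]
width: 25.1
grasp_force: 0.0
```

>>> {"name": "step_arm", "arguments": {
  "deltas": [
    [[0.6551, -0.8021, 0], [0, 0, 0], -1],
    [[0.6551, -0.8021, 0], [0, 0, 0], -1],
    [[0.6551, -0.8021, 0], [0, 0, 0], -1],
    [[0.6551, -0.8021, 0], [0, 0, 0], -1],
    [[0.6551, -0.8021, 0], [0, 0, 0], -1],
    [[0.6551, -0.8021, 0], [0, 0, 0], -1],
    [[0.6551, -0.8021, 0], [0, 0, 0], -1],
    [[0.6551, -0.8021, 0], [0, 0, 0], -1],
    [[0.6551, -0.8021, 0], [0, 0, 0], -1],
    [[0.6551, -0.8021, 0], [0, 0, 0], -1]
  ]
}}

```text
t: 2.27
ee_pos: [417.9, -34.2, 222.6]
orientation: [3.112, 0.425, -0.0]
ft_force: [0.7, -0.3, -1.2]
width: 0.3
grasp_force: 0.0
```

>>> {"name": "step_arm", "arguments": {
  "deltas": [
    [[0.6551, -0.8021, 0], [0, 0, 0.0751], -1],
    [[0.6551, -0.8021, 0], [0, 0, 0.0751], -1],
    [[0.6551, -0.8021, 0], [0, 0, 0.0751], -1],
    [[0.6551, -0.8021, 0], [0, 0, 0.0751], -1],
    [[0.6551, -0.8021, 0], [0, 0, 0.0751], -1],
    [[0.6551, -0.8021, 0], [0, 0, 0.0751], -1],
    [[0.6551, -0.8021, 0], [0, 0, 0.0751], -1],
    [[0.6551, -0.8021, 0], [0, 0, 0.0751], -1],
    [[0.6551, -0.8021, 0], [0, 0, 0.0751], -1],
    [[0.6551, -0.8021, 0.5222], [0, 0, 0.0751], -1],
    [[0.6551, -0.8021, 0.5222], [0, 0, 0.0751], -1],
    [[0.6551, -0.8021, 0.5222], [0, 0, 0.0751], -1],
    [[0.6551, -0.8021, 0.5222], [0, 0, 0.0751], -1],
    [[0.6551, -0.8021, 0.5222], [0, 0, 0.0751], -1],
    [[0.6551, -0.8021, 0.5222], [0, 0, 0.0751], -1]
  ]
}}

```text
t: 3.52
ee_pos: [541.9, 247.8, 64.8]
orientation: [3.131, 0.243, -0.006]
ft_force: [0.3, 0.2, -0.7]
width: 0.8
grasp_force: 0.0
```

```bash
python3 -c "
from h import *
st()"
```

```text
t3.5 pos [541.9 247.8  64.8] yaw 8.9 F [ 0.3  0.2 -0.7] M [-0.02  0.01 -0.01] w 0.8 g 0.0 q6 1.83 cmd [542.5 250.6  66.    9. ]
```

>>> {"name": "step_arm", "arguments": {
  "deltas": [
    [[-0.05, 0, 0], [0, 0, 0], -1],
    [[-0.08, 0, 0], [0, 0, 0], -1],
    [[-0.1, 0, 0], [0, 0, 0], -1],
    [[-0.12, 0, 0], [0, 0, 0], -1],
    [[-0.12, 0, 0], [0, 0, 0], -1],
    [[-0.12, 0, 0], [0, 0, 0], -1],
    [[0, 0, 0], [0, 0, 0], -1],
    [[0, 0, -0.35], [0, 0, 0], 1],
    [[0, 0, -0.35], [0, 0, 0], 1],
    [[0, 0, -0.35], [0, 0, 0], 1],
    [[0, 0, -0.35], [0, 0, 0], 1],
    [[0, 0, -0.35], [0, 0, 0], 1]
  ]
}}

```text
t: 4.52
ee_pos: [543.6, 251.1, 172.5]
orientation: [-3.131, -0.247, -0.005]
ft_force: [-0.4, -1.0, 0.4]
width: 30.1
grasp_force: 0.0
```

```bash
python3 - <<'E'
from h import *
c=load();c[2]+=105;json.dump(c,open("cmd.json","w"));st()
a,b=img("top"),img("side")
A=cv2.resize(a["bgr"][255:305,165:215],(400,400),interpolation=cv2.INTER_CUBIC)
B=cv2.resize(b["bgr"][130:180,215:275],(480,400),interpolation=cv2.INTER_CUBIC)
C=cv2.resize(a["bgr"][235:285,275:325],(400,400),interpolation=cv2.INTER_CUBIC)
D=cv2.resize(b["bgr"][200:260,190:250],(400,400),interpolation=cv2.INTER_CUBIC)
cv2.imwrite("pics/t4.png",cv2.resize(np.hstack([A,B,C,D]),None,fx=.47,fy=.47))
print(tri(a,b,(297,255),(222,222)))
E
```

```text
t4.5 pos [543.6 251.1 172.5] yaw 9.0 F [-0.4 -1.   0.4] M [ 0.05  0.03 -0.04] w 30.1 g 0.0 q6 1.83 cmd [542.5 250.6 171.    9. ]
(array([451.90351115, -27.54717916,  58.95674118]), np.float64(8.092632475322327))
```

View pics/t4.png

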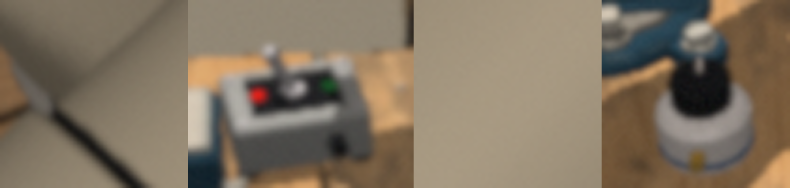

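```bash
python3 - <<'E'
from h import *
plan((450,-29,171,12,1),(450,-29,42,12,1))
E
```

```text
[[-0.4503, 0.8721, 0.0001], [0, 0, np.float64(-0.0349)], 1] min rows 7.1
[[-0.4503, 0.8721, 0.43], [0, 0, np.float64(-0.0349)], 1] min rows 3.1
```

>>> {"name": "step_arm", "arguments": {
  "deltas": [
    [[-0.4503, 0.8721, 0], [0, 0, -0.0349], 1],
    [[-0.4503, 0.8721, 0], [0, 0, -0.0349], 1],
    [[-0.4503, 0.8721, 0], [0, 0, -0.0349], 1],
    [[-0.4503, 0.8721, 0], [0, 0, -0.0349], 1],
    [[-0.4503, 0.8721, 0], [0, 0, -0.0349], 1],
    [[-0.4503, 0.8721, 0], [0, 0, -0.0349], 1],
    [[-0.4503, 0.8721, 0], [0, 0, -0.0349], 1],
    [[-0.4503, 0.8721, 0], [0, 0, -0.0349], 1],
    [[-0.4503, 0.8721, 0], [0, 0, -0.0349], 1],
    [[-0.4503, 0.8721, 0.43], [0, 0, -0.0349], 1],
    [[-0.4503, 0.8721, 0.43], [0, 0, -0.0349], 1],
    [[-0.4503, 0.8721, 0.43], [0, 0, -0.0349], 1],
    [[-0.4503, 0.8721, 0.43], [0, 0, -0.0349], 1],
    [[-0.4503, 0.8721, 0.43], [0, 0, -0.0349], 1],
    [[-0.4503, 0.8721, 0.43], [0, 0, -0.0349], -1],
    [[-0.4503, 0.8721, 0.43], [0, 0, -0.0349], -1],
    [[-0.4503, 0.8721, 0.43], [0, 0, -0.0349], -1],
    [[-0.4503, 0.8721, 0.43], [0, 0, -0.0349], -1],
    [[-0.4503, 0.8721, 0.43], [0, 0, -0.0349], -1],
    [[-0.4503, 0.8721, 0.43], [0, 0, -0.0349], -1]
  ]
}}

```text
t: 6.28
ee_pos: [450.6, -29.1, 43.1]
orientation: [3.124, 0.328, 0.003]
ft_force: [0.2, -0.2, -0.1]
width: 51.2
grasp_force: 0.0
```

>>> {"name": "step_arm", "arguments": {
  "deltas": [
    [[0, 0, 0], [0, 0, 0], -1],
    [[0, 0, 0], [0, 0, 0], -1],
    [[0, 0, 0], [0, 0, 0], -1],
    [[0, 0, 0], [0, 0, 0], -1]
  ]
}}

```text
t: 6.62
ee_pos: [451.8, -31.1, 42.7]
orientation: [3.121, 0.33, 0.005]
ft_force: [1.9, -18.6, 2.8]
width: 37.2
grasp_force: 30.0
```

```bash
python3 -c "
from h import *
st()"
```

```text
t6.6 pos [451.8 -31.1  42.7] yaw 12.1 F [  1.9 -18.6   2.8] M [-3.02 -0.24  0.02] w 37.2 g 30.0 q6 1.27 cmd [450. -29.  42.  12.]
```

>>> {"name": "step_arm", "arguments": {
  "deltas": [
    [[0, 0.0085, 0], [0, 0, 0], -1],
    [[0, 0.0085, 0], [0, 0, 0], -1]
  ]
}}

```text
t: 6.78
ee_pos: [451.7, -31.4, 42.7]
orientation: [-3.124, -0.326, -0.004]
ft_force: [1.6, 3.5, 6.2]
width: 37.2
grasp_force: 30.0
```

```bash
python3 -c "
from h import *
c=load();c[0]+=.5;c[1]-=2.5;json.dump(c,open('cmd.json','w'));st()"
```

```text
t6.8 pos [451.7 -31.4  42.7] yaw 11.9 F [1.6 3.5 6.2] M [ 0.78 -0.17 -0.03] w 37.2 g 30.0 q6 1.26 cmd [450.5 -31.5  42.   12. ]
```

Good. Turn anticlockwise 72°.

>>> {"name": "step_arm", "arguments": {
  "deltas": [
    [[0, 0, 0], [0, 0, -0.07], -1],
    [[0, 0, 0], [0, 0, -0.14], -1],
    [[0, 0, 0], [0, 0, -0.21], -1],
    [[0, 0, 0], [0, 0, -0.28], -1],
    [[0, 0, 0], [0, 0, -0.35], -1],
    [[0, 0, 0], [0, 0, -0.42], -1],
    [[0, 0, 0], [0, 0, -0.49], -1],
    [[0, 0, 0], [0, 0, -0.56], -1],
    [[0, 0, 0], [0, 0, -0.63], -1],
    [[0, 0, 0], [0, 0, -0.7], -1],
    [[0, 0, 0], [0, 0, -0.77], -1],
    [[0, 0, 0], [0, 0, -0.84], -1],
    [[0, 0, 0], [0, 0, -0.84], -1]
  ]
}}

```text
t: 7.87
ee_pos: [454.2, -33.4, 42.7]
orientation: [2.319, 2.109, 0.005]
ft_force: [6.9, -15.9, -3.2]
width: 37.7
grasp_force: 30.0
```

```bash
python3 -c "
from h import *
c=load();c[3]+=np.degrees(.84*1.5);json.dump(c,open('cmd.json','w'));st()"
```

```text
t7.9 pos [454.2 -33.4  42.7] yaw 84.6 F [  6.9 -15.9  -3.2] M [-2.63 -0.92 -0.04] w 37.7 g 30.0 q6 -0.00 cmd [450.5 -31.5  42.   84.2]
```

>>> {"name": "step_arm", "arguments": {
  "deltas": [
    [[-0.006, 0.011, 0], [0, 0, 0], -1],
    [[-0.006, 0.011, 0], [0, 0, -0.07], -1],
    [[-0.006, 0.011, 0], [0, 0, -0.14], -1],
    [[-0.006, 0.011, 0], [0, 0, -0.21], -1],
    [[-0.006, 0.011, 0], [0, 0, -0.28], -1],
    [[-0.006, 0.011, 0], [0, 0, -0.35], -1],
    [[-0.006, 0.011, 0], [0, 0, -0.42], -1],
    [[-0.006, 0.011, 0], [0, 0, -0.49], -1],
    [[-0.006, 0.011, 0], [0, 0, -0.56], -1],
    [[-0.006, 0.011, 0], [0, 0, -0.63], -1],
    [[-0.006, 0.011, 0], [0, 0, -0.7], -1],
    [[-0.006, 0.011, 0], [0, 0, -0.77], -1],
    [[-0.006, 0.011, 0], [0, 0, -0.84], -1],
    [[-0.006, 0.011, 0], [0, 0, -0.84], -1]
  ]
}}

```text
t: 9.03
ee_pos: [459.4, -33.1, 43.0]
orientation: [0.637, 3.065, 0.005]
ft_force: [12.2, 8.3, -5.6]
width: 37.5
grasp_force: 30.0
```

```bash
python3 -c "
from h import *
c=load();c[3]+=np.degrees(.84*1.5);c[0]+=3.1;c[1]-=2.1;json.dump(c,open('cmd.json','w'));st()"
```

```text
t9.0 pos [459.4 -33.1  43. ] yaw 156.5 F [12.2  8.3 -5.6] M [ 1.46 -2.37 -0.47] w 37.5 g 30.0 q6 -1.26 cmd [453.6 -33.6  42.  156.4]
```

>>> {"name": "step_arm", "arguments": {
  "deltas": [
    [[0, 0, 0], [0, 0, 0], 1],
    [[0, 0, 0], [0, 0, 0], 1],
    [[0, 0, 0], [0, 0, 0], 1],
    [[0, 0, 0], [0, 0, 0], 1],
    [[0, 0, -0.43], [0, 0, 0], 1],
    [[0, 0, -0.43], [0, 0, 0], 1],
    [[0, 0, -0.43], [0, 0, 0], 1],
    [[0, 0, -0.43], [0, 0, 0], 1],
    [[0, 0, -0.43], [0, 0, 0], 1]
  ]
}}

```text
t: 9.78
ee_pos: [455.0, -33.9, 173.4]
orientation: [0.642, 3.07, 0.001]
ft_force: [-0.7, 0.1, 0.1]
width: 87.4
grasp_force: 0.0
```

```bash
python3 - <<'E'
from h import *
c=load();c[2]+=129;json.dump(c,open('cmd.json','w'));st()
b=img("side");print("cap should be at",proj(b,[(453,-32,59)]))
cv2.imwrite("pics/s5.png",cv2.resize(b["bgr"][150:280,180:340],None,fx=4,fy=4,interpolation=cv2.INTER_CUBIC))
plan((554,-4.5,171,118.7,1),(554,-4.5,11,118.7,1))
E
```

```text
t9.8 pos [455.  -33.9 173.4] yaw 156.4 F [-0.7  0.1  0.1] M [ 0.02 -0.14 -0.04] w 87.4 g 0.0 q6 -1.26 cmd [453.6 -33.6 171.  156.4]
cap should be at [[220.65001862 224.26763584]]
[[-0.2678, 0.2229, 0.0001], [0, 0, np.float64(0.4385)], 1] min rows 5.3
[[-0.2678, 0.2229, 0.5334], [0, 0, np.float64(0.4385)], 1] min rows 3.8
```

View pics/s5.png

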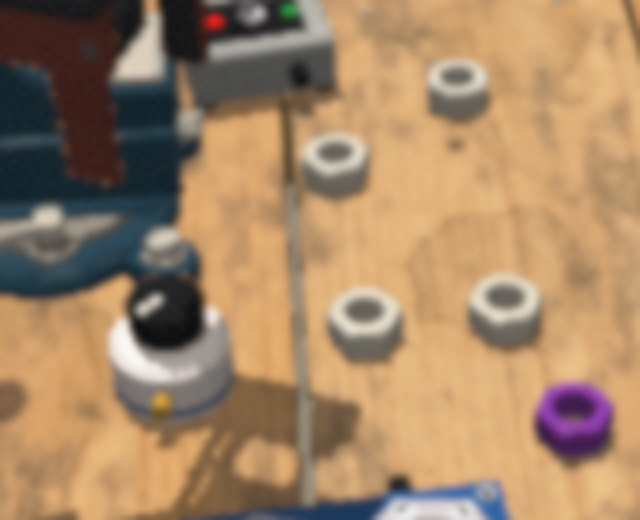

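>>> {"name": "step_arm", "arguments": {
  "deltas": [
    [[-0.2678, 0.2229, 0], [0, 0, 0.4385], 1],
    [[-0.2678, 0.2229, 0], [0, 0, 0.4385], 1],
    [[-0.2678, 0.2229, 0], [0, 0, 0.4385], 1],
    [[-0.2678, 0.2229, 0], [0, 0, 0.4385], 1],
    [[-0.2678, 0.2229, 0], [0, 0, 0.4385], 1],
    [[-0.2678, 0.2229, 0], [0, 0, 0.4385], 1],
    [[-0.2678, 0.2229, 0], [0, 0, 0.4385], 1],
    [[-0.2678, 0.2229, 0.43], [0, 0, 0.4385], 1],
    [[-0.2678, 0.2229, 0.43], [0, 0, 0.4385], 1],
    [[-0.2678, 0.2229, 0.43], [0, 0, 0.4385], 1],
    [[-0.2678, 0.2229, 0.5334], [0, 0, 0.4385], 1],
    [[-0.2678, 0.2229, 0.5334], [0, 0, 0.4385], 1],
    [[-0.2678, 0.2229, 0.5334], [0, 0, 0.4385], -1],
    [[-0.2678, 0.2229, 0.5334], [0, 0, 0.4385], -1],
    [[-0.2678, 0.2229, 0.5334], [0, 0, 0.4385], -1],
    [[-0.2678, 0.2229, 0.5334], [0, 0, 0.4385], -1],
    [[-0.2678, 0.2229, 0.5334], [0, 0, 0.4385], -1],
    [[-0.2678, 0.2229, 0.5334], [0, 0, 0.4385], -1],
    [[-0.2678, 0.2229, 0.5334], [0, 0, 0.4385], -1],
    [[-0.2678, 0.2229, 0.5334], [0, 0, 0.4385], -1]
  ]
}}

```text
t: 11.5
ee_pos: [554.3, -4.5, 11.6]
orientation: [1.601, 2.702, 0.001]
ft_force: [0.5, -0.4, 0.4]
width: 38.1
grasp_force: 0.0
```

>>> {"name": "step_arm", "arguments": {
  "deltas": [
    [[0, 0, 0], [0, 0, 0], -1],
    [[0, 0, 0], [0, 0, 0], -1],
    [[0, 0, 0], [0, 0, 0], -1]
  ]
}}

```text
t: 11.75
ee_pos: [554.2, -4.5, 11.4]
orientation: [1.601, 2.702, 0.0]
ft_force: [-1.4, -0.4, 6.5]
width: 35.3
grasp_force: 30.0
```

```bash
python3 -c "
from h import *
st()"
```

```text
t11.8 pos [554.2  -4.5  11.4] yaw 118.7 F [-1.4 -0.4  6.5] M [ 0.05  0.07 -0.06] w 35.3 g 30.0 q6 -0.53 cmd [554.   -4.5  11.  118.7]
```

>>> {"name": "step_arm", "arguments": {
  "deltas": [
    [[0, 0, 0], [0, 0, 0], 0.36],
    [[0, 0, 0], [0, 0, 0], 0.36],
    [[0, 0, 0], [0, 0, 0], 0.36],
    [[0, 0, 0], [0, 0, 0], 0.36],
    [[0, 0, 0], [0, 0, 0.698], 0.36],
    [[0, 0, 0], [0, 0, 0.698], 0.36],
    [[0, 0, 0], [0, 0, 0.698], 0.36],
    [[0, 0, 0], [0, 0, 0.698], 0.36],
    [[0, 0, 0], [0, 0, 0.698], 0.36],
    [[0, 0, 0], [0, 0, 0.698], 0.36],
    [[0, 0, 0], [0, 0, 0.698], 0.36],
    [[0, 0, 0], [0, 0, 0.698], 0.36],
    [[0, 0, 0], [0, 0, 0.698], 0.36],
    [[0, 0, 0], [0, 0, 0.698], 0.36],
    [[0, 0, 0], [0, 0, 0.698], -1],
    [[0, 0, 0], [0, 0, 0.698], -1],
    [[0, 0, 0], [0, 0, 0.698], -1],
    [[0, 0, 0], [0, 0, 0.698], -1],
    [[0, 0, 0], [0, 0, 0.698], -1],
    [[0, 0, 0], [0, 0, 0.698], -1]
  ]
}}

```text
t: 13.42
ee_pos: [554.0, -4.5, 11.0]
orientation: [-2.738, -1.541, 0.0]
ft_force: [0.4, -0.1, 0.4]
width: 35.0
grasp_force: 30.0
```

```bash
python3 - <<'E'
from h import *
c=load();c[3]-=np.degrees(.698*1.5);json.dump(c,open('cmd.json','w'));st()
plan((554,-4.5,60,58.7,-1),(573.3,-170.1,60,53.2,-1),(573.3,-170.1,30,53.2,-1))
E
```

```text
t13.4 pos [554.   -4.5  11. ] yaw 58.7 F [ 0.4 -0.1  0.4] M [-0.06 -0.03  0.02] w 35.0 g 30.0 q6 0.52 cmd [554.   -4.5  11.   58.7]
[[-0.0, -0.0, -0.1633], [0, 0, np.float64(0.0002)], -1] min rows 1.2
[[-0.4383, 0.3416, -0.1633], [0, 0, np.float64(0.0641)], -1] min rows 4.0
[[-0.4383, 0.3416, -0.0633], [0, 0, np.float64(0.0641)], -1] min rows 0.7
```

>>> {"name": "step_arm", "arguments": {
  "deltas": [
    [[0, 0, -0.1], [0, 0, 0], -1],
    [[0, 0, -0.1633], [0, 0, 0], -1],
    [[-0.4383, 0.3416, -0.1633], [0, 0, 0.0641], -1],
    [[-0.4383, 0.3416, -0.1633], [0, 0, 0.0641], -1],
    [[-0.4383, 0.3416, -0.1633], [0, 0, 0.0641], -1],
    [[-0.4383, 0.3416, -0.1633], [0, 0, 0.0641], -1],
    [[-0.4383, 0.3416, -0.1633], [0, 0, 0.0641], -1],
    [[-0.4383, 0.3416, -0.1633], [0, 0, 0.0641], -1],
    [[-0.4383, 0.3416, -0.1633], [0, 0, 0.0641], -1],
    [[-0.4383, 0.3416, -0.0633], [0, 0, 0.0641], -1],
    [[-0.4383, 0.3416, -0.0633], [0, 0, 0.0641], -1],
    [[-0.4383, 0.3416, -0.0633], [0, 0, 0.0641], -1]
  ]
}}

```text
t: 14.42
ee_pos: [572.3, -168.2, 28.9]
orientation: [-2.806, -1.409, 0.003]
ft_force: [0.0, -0.4, -1.0]
width: 35.2
grasp_force: 30.0
```

>>> {"name": "step_arm", "arguments": {
  "deltas": [
    [[0, 0, 0.01], [0, 0, 0], -1],
    [[0, 0, 0.015], [0, 0, 0], -1],
    [[0, 0, 0.02], [0, 0, 0], -1],
    [[0, 0, 0.02], [0, 0, 0], -1]
  ]
}}

```text
t: 14.75
ee_pos: [573.3, -169.7, 24.1]
orientation: [2.809, 1.407, 0.0]
ft_force: [-0.8, -0.6, -0.2]
width: 35.0
grasp_force: 30.0
```

```bash
python3 - <<'E'
from h import *
c=load();c[2]-=6;json.dump(c,open('cmd.json','w'));st()
E
```

```text
t14.8 pos [ 573.3 -169.7   24.1] yaw 53.2 F [-0.8 -0.6 -0.2] M [-0.01 -0.11  0.02] w 35.0 g 30.0 q6 0.33 cmd [ 573.3 -170.1   24.    53.2]
```

>>> {"name": "step_arm", "arguments": {
  "deltas": [
    [[0, 0, 0.01], [0, 0, 0], -1],
    [[0, 0, 0.02], [0, 0, 0], -1],
    [[0, 0, 0.0233], [0, 0, 0], -1],
    [[0, 0, 0.0233], [0, 0, 0], -1],
    [[0, 0, 0.0233], [0, 0, 0], -1]
  ]
}}

```text
t: 15.17
ee_pos: [573.4, -170.1, 18.4]
orientation: [-2.809, -1.407, -0.0]
ft_force: [-3.8, 2.5, 15.0]
width: 35.0
grasp_force: 30.1
```

```bash
python3 - <<'E'
from h import *
c=load();c[2]-=7;json.dump(c,open('cmd.json','w'));st()
E
```

```text
t15.2 pos [ 573.4 -170.1   18.4] yaw 53.2 F [-3.8  2.5 15. ] M [ 0.32  0.7  -0.03] w 35.0 g 30.1 q6 0.33 cmd [ 573.3 -170.1   17.    53.2]
```

>>> {"name": "step_arm", "arguments": {
  "deltas": [
    [[0, 0, -0.005], [0, 0, 0], 0.36],
    [[0, 0, -0.005], [0, 0, 0], 0.36],
    [[0, 0, -0.005], [0, 0, 0], 0.36],
    [[0, 0, -0.005], [0, 0, 0], 0.36],
    [[0, 0, -0.1767], [0, 0, 0], 0.36],
    [[0, 0, -0.1767], [0, 0, 0], 1],
    [[0, 0, -0.1767], [0, 0, 0], 1]
  ]
}}

```text
t: 15.75
ee_pos: [575.5, -170.8, 72.5]
orientation: [2.806, 1.405, 0.006]
ft_force: [-0.1, 0.3, -0.5]
width: 69.7
grasp_force: 0.0
```

```bash
cat >> m.py <<'E'
def nuts(o,h=20):
    "side view: all grey blobs on bench near work, silhouette centroid on z=9"
    r=rect(o,480,680,-100,240,9,3);hs=cv2.cvtColor(r,cv2.COLOR_BGR2HSV)
    m=cv2.inRange(hs,(0,0,95),(179,75,255));cs,_=cv2.findContours(m,cv2.RETR_EXTERNAL,cv2.CHAIN_APPROX_NONE);L=[]
    for c in cs:
        A=cv2.contourArea(cv2.convexHull(c))/9
        if 800<A<2600:
            M=cv2.moments(cv2.convexHull(c));L.append((round(480+M["m10"]/M["m00"]/3,1),round(240-M["m01"]/M["m00"]/3,1),round(A)))
    return L
E
python3 - <<'E'
from m import *
c=load();c[2]+=53;json.dump(c,open('cmd.json','w'));st()
print(nuts(img("side")),nuts(img("top")))
plan((628.5,-.5,70,68.3,1),(628.5,-.5,11,68.3,1))
E
```

```text
t15.8 pos [ 575.5 -170.8   72.5] yaw 53.2 F [-0.1  0.3 -0.5] M [-0.08 -0.05  0.04] w 69.7 g 0.0 q6 0.33 cmd [ 573.3 -170.1   70.    53.2]
[(599.0, 119.6, 1291)] [(516.1, -84.8, 2413), (629.9, -1.4, 1210), (546.4, 132.3, 1172), (624.7, 200.1, 1176), (516.7, 225.3, 2280)]
[[0.5629, -0.1912, -0.0], [0, 0, np.float64(-0.1756)], 1] min rows 4.3
[[0.5629, -0.1912, 0.1966], [0, 0, np.float64(-0.1756)], 1] min rows 1.4
```

>>> {"name": "step_arm", "arguments": {
  "deltas": [
    [[0.5629, -0.1912, 0], [0, 0, -0.1756], 1],
    [[0.5629, -0.1912, 0], [0, 0, -0.1756], 1],
    [[0.5629, -0.1912, 0], [0, 0, -0.1756], 1],
    [[0.5629, -0.1912, 0], [0, 0, -0.1756], 1],
    [[0.5629, -0.1912, 0], [0, 0, -0.1756], 1],
    [[0.5629, -0.1912, 0], [0, 0, -0.1756], 1],
    [[0.5629, -0.1912, 0.1], [0, 0, -0.1756], 1],
    [[0.5629, -0.1912, 0.1966], [0, 0, -0.1756], 1],
    [[0.5629, -0.1912, 0.1966], [0, 0, -0.1756], 1],
    [[0.5629, -0.1912, 0.1966], [0, 0, -0.1756], -1],
    [[0.5629, -0.1912, 0.1966], [0, 0, -0.1756], -1],
    [[0.5629, -0.1912, 0.1966], [0, 0, -0.1756], -1],
    [[0.5629, -0.1912, 0.1966], [0, 0, -0.1756], -1],
    [[0.5629, -0.1912, 0.1966], [0, 0, -0.1756], -1],
    [[0.5629, -0.1912, 0.1966], [0, 0, -0.1756], -1],
    [[0.5629, -0.1912, 0.1966], [0, 0, -0.1756], -1],
    [[0.5629, -0.1912, 0.1966], [0, 0, -0.1756], -1],
    [[0.5629, -0.1912, 0.1966], [0, 0, -0.1756], -1],
    [[0.5629, -0.1912, 0.1966], [0, 0, -0.1756], -1],
    [[0.5629, -0.1912, 0.1966], [0, 0, -0.1756], -1]
  ]
}}

```text
t: 17.52
ee_pos: [628.7, -0.5, 11.3]
orientation: [2.6, 1.764, 0.0]
ft_force: [-1.3, -0.3, 4.0]
width: 35.1
grasp_force: 30.0
```

>>> {"name": "step_arm", "arguments": {
  "deltas": [
    [[0, 0, 0], [0, 0, 0], -1],
    [[0, 0, 0], [0, 0, 0], 0.36],
    [[0, 0, 0], [0, 0, 0], 0.36],
    [[0, 0, 0], [0, 0, 0], 0.36],
    [[0, 0, 0], [0, 0, 0], 0.36],
    [[0, 0, 0], [0, 0, -0.698], 0.36],
    [[0, 0, 0], [0, 0, -0.698], 0.36],
    [[0, 0, 0], [0, 0, -0.698], 0.36],
    [[0, 0, 0], [0, 0, -0.698], 0.36],
    [[0, 0, 0], [0, 0, -0.698], 0.36],
    [[0, 0, 0], [0, 0, -0.698], 0.36],
    [[0, 0, 0], [0, 0, -0.698], 0.36],
    [[0, 0, 0], [0, 0, -0.698], 0.36],
    [[0, 0, 0], [0, 0, -0.698], 0.36],
    [[0, 0, 0], [0, 0, -0.698], 0.36],
    [[0, 0, 0], [0, 0, -0.698], -1],
    [[0, 0, 0], [0, 0, -0.698], -1],
    [[0, 0, 0], [0, 0, -0.698], -1],
    [[0, 0, 0], [0, 0, -0.698], -1],
    [[0, 0, 0], [0, 0, -0.698], -1]
  ]
}}

```text
t: 19.18
ee_pos: [628.5, -0.5, 11.0]
orientation: [-1.371, -2.827, 0.0]
ft_force: [0.5, -0.2, 0.1]
width: 34.8
grasp_force: 30.0
```

```bash
python3 - <<'E'
from h import *
c=load();c[3]+=np.degrees(.698*1.5);json.dump(c,open('cmd.json','w'));st()
plan((628.5,-.5,65,128.3,-1),(579,-243.9,65,109.3,-1),(579,-243.9,30,109.3,-1))
E
```

```text
t19.2 pos [ 6.285e+02 -5.000e-01  1.100e+01] yaw 128.3 F [ 0.5 -0.2  0.1] M [-0.06 -0.12  0.03] w 34.8 g 30.0 q6 -0.69 cmd [ 6.285e+02 -5.000e-01  1.100e+01  1.283e+02]
[[0.0, -0.0, -0.18], [0, 0, np.float64(-0.0002)], -1] min rows 1.3
[[-0.5346, -0.6322, -0.18], [0, 0, np.float64(0.2209)], -1] min rows 6.0
[[-0.5346, -0.6322, -0.0633], [0, 0, np.float64(0.2209)], -1] min rows 0.8
```

>>> {"name": "step_arm", "arguments": {
  "deltas": [
    [[0, 0, -0.1], [0, 0, 0], -1],
    [[0, 0, -0.18], [0, 0, 0], -1],
    [[-0.5346, -0.6322, -0.18], [0, 0, 0.2209], -1],
    [[-0.5346, -0.6322, -0.18], [0, 0, 0.2209], -1],
    [[-0.5346, -0.6322, -0.18], [0, 0, 0.2209], -1],
    [[-0.5346, -0.6322, -0.18], [0, 0, 0.2209], -1],
    [[-0.5346, -0.6322, -0.18], [0, 0, 0.2209], -1],
    [[-0.5346, -0.6322, -0.18], [0, 0, 0.2209], -1],
    [[-0.5346, -0.6322, -0.18], [0, 0, 0.2209], -1],
    [[-0.5346, -0.6322, -0.18], [0, 0, 0.2209], -1],
    [[-0.5346, -0.6322, -0.18], [0, 0, 0.2209], -1],
    [[-0.5346, -0.6322, -0.0633], [0, 0, 0.2209], -1],
    [[-0.5346, -0.6322, -0.0633], [0, 0, 0.2209], -1],
    [[-0.5346, -0.6322, -0.0633], [0, 0, 0.2209], -1]
  ]
}}

```text
t: 20.35
ee_pos: [578.7, -241.9, 28.7]
orientation: [-1.813, -2.562, 0.001]
ft_force: [-0.1, 0.5, -0.9]
width: 34.9
grasp_force: 30.0
```

>>> {"name": "step_arm", "arguments": {
  "deltas": [
    [[0, 0, 0.01], [0, 0, 0], -1],
    [[0, 0, 0.015], [0, 0, 0], -1],
    [[0, 0, 0.02], [0, 0, 0], -1],
    [[0, 0, 0.02], [0, 0, 0], -1]
  ]
}}

```text
t: 20.68
ee_pos: [578.9, -243.4, 24.1]
orientation: [-1.817, -2.562, 0.0]
ft_force: [0.5, -1.1, -1.0]
width: 34.8
grasp_force: 30.0
```

```bash
python3 - <<'E'
from h import *
c=load();c[2]-=6;json.dump(c,open('cmd.json','w'));st()
E
```

```text
t20.7 pos [ 578.9 -243.4   24.1] yaw 109.3 F [ 0.5 -1.1 -1. ] M [-0.04 -0.11 -0.03] w 34.8 g 30.0 q6 -0.75 cmd [ 579.  -243.9   24.   109.3]
```

Entered; push home, release, lift.

>>> {"name": "step_arm", "arguments": {
  "deltas": [
    [[0, 0, 0.01], [0, 0, 0], -1],
    [[0, 0, 0.02], [0, 0, 0], -1],
    [[0, 0, 0.0233], [0, 0, 0], -1],
    [[0, 0, 0.0233], [0, 0, 0], -1],
    [[0, 0, 0.0233], [0, 0, 0], -1]
  ]
}}

```text
t: 21.1
ee_pos: [579.2, -243.9, 18.4]
orientation: [1.818, 2.562, 0.0]
ft_force: [-2.7, 2.1, 12.5]
width: 35.1
grasp_force: 30.0
```

>>> {"name": "step_arm", "arguments": {
  "deltas": [
    [[0, 0, -0.005], [0, 0, 0], 0.36],
    [[0, 0, -0.005], [0, 0, 0], 0.36],
    [[0, 0, -0.005], [0, 0, 0], 0.36],
    [[0, 0, -0.005], [0, 0, 0], 0.36],
    [[0, 0, -0.1767], [0, 0, 0], 0.36],
    [[0, 0, -0.1767], [0, 0, 0], 1],
    [[0, 0, -0.1767], [0, 0, 0], 1]
  ]
}}

```text
t: 21.68
ee_pos: [581.2, -244.9, 72.8]
orientation: [1.815, 2.558, 0.002]
ft_force: [0.4, 0.3, 0.7]
width: 69.4
grasp_force: 0.0
```

```bash
python3 - <<'E'
from m import *
c=load();c[2]+=46;json.dump(c,open('cmd.json','w'));st()
print(nuts(img("side")),nuts(img("top")))
E
```

```text
t21.7 pos [ 581.2 -244.9   72.8] yaw 109.3 F [0.4 0.3 0.7] M [-0.   -0.14  0.04] w 69.4 g 0.0 q6 -0.75 cmd [ 579.  -243.9   70.   109.3]
[(607.1, 2.4, 835), (518.6, 32.7, 891)] [(546.4, 132.2, 1175), (624.6, 200.1, 1182), (516.7, 225.2, 2298)]
```

```bash
python3 - <<'E'
from h import *
plan((565,-50,70,149.3,1))
plan((546,133,70,189.9,1),(546,133,11,189.9,1))
E
```

```text
[[0.6254, 0.1695, -0.0], [0, 0, np.float64(-0.4654)], 1] min rows 5.6
[[0.3659, 0.4922, -0.0], [0, 0, np.float64(-0.4724)], 1] min rows 5.7
[[0.3659, 0.4922, 0.1967], [0, 0, np.float64(-0.4724)], 1] min rows 1.4
```

>>> {"name": "step_arm", "arguments": {
  "deltas": [
    [[0.6254, 0.1695, 0], [0, 0, -0.4654], 1],
    [[0.6254, 0.1695, 0], [0, 0, -0.4654], 1],
    [[0.6254, 0.1695, 0], [0, 0, -0.4654], 1],
    [[0.6254, 0.1695, 0], [0, 0, -0.4654], 1],
    [[0.6254, 0.1695, 0], [0, 0, -0.4654], 1],
    [[0.6254, 0.1695, 0], [0, 0, -0.4654], 1],
    [[0.6254, 0.1695, 0], [0, 0, -0.4654], 1]
  ]
}}

```text
t: 22.37
ee_pos: [563.7, -48.1, 68.7]
orientation: [-0.822, -3.03, 0.001]
ft_force: [0.3, -0.3, -0.1]
width: 87.7
grasp_force: 0.0
```

>>> {"name": "step_arm", "arguments": {
  "deltas": [
    [[0.3659, 0.4922, 0], [0, 0, -0.4724], 1],
    [[0.3659, 0.4922, 0], [0, 0, -0.4724], 1],
    [[0.3659, 0.4922, 0], [0, 0, -0.4724], 1],
    [[0.3659, 0.4922, 0], [0, 0, -0.4724], 1],
    [[0.3659, 0.4922, 0], [0, 0, -0.4724], 1],
    [[0.3659, 0.4922, 0], [0, 0, -0.4724], 1],
    [[0.3659, 0.4922, 0], [0, 0, -0.4724], 1],
    [[0.3659, 0.4922, 0.1], [0, 0, -0.4724], 1],
    [[0.3659, 0.4922, 0.1967], [0, 0, -0.4724], 1],
    [[0.3659, 0.4922, 0.1967], [0, 0, -0.4724], 1],
    [[0.3659, 0.4922, 0.1967], [0, 0, -0.4724], -1],
    [[0.3659, 0.4922, 0.1967], [0, 0, -0.4724], -1],
    [[0.3659, 0.4922, 0.1967], [0, 0, -0.4724], -1],
    [[0.3659, 0.4922, 0.1967], [0, 0, -0.4724], -1],
    [[0.3659, 0.4922, 0.1967], [0, 0, -0.4724], -1],
    [[0.3659, 0.4922, 0.1967], [0, 0, -0.4724], -1],
    [[0.3659, 0.4922, 0.1967], [0, 0, -0.4724], -1],
    [[0.3659, 0.4922, 0.1967], [0, 0, -0.4724], -1],
    [[0.3659, 0.4922, 0.1967], [0, 0, -0.4724], -1],
    [[0.3659, 0.4922, 0.1967], [0, 0, -0.4724], -1]
  ]
}}

```text
t: 24.03
ee_pos: [546.1, 133.0, 11.3]
orientation: [-0.271, 3.13, 0.0]
ft_force: [-0.9, 0.9, 3.7]
width: 35.0
grasp_force: 30.0
```

```bash
python3 - <<'E'
from h import *
st()
plan((546,133,60,189.9,-1),(590,0,60,189.9,-1),(590,0,11,189.9,-1))
E
```

```text
t24.0 pos [546.1 133.   11.3] yaw -170.1 F [-0.9  0.9  3.7] M [-0.04 -0.02  0.01] w 35.0 g 30.0 q6 -1.53 cmd [546.  133.   11.  189.9]
[[0.0, 0.0, -0.1634], [0, 0, np.float64(-0.0)], -1] min rows 1.2
[[-0.0683, -0.4619, -0.1634], [0, 0, np.float64(-0.0)], -1] min rows 3.4
[[-0.0683, -0.4619, -0.0], [0, 0, np.float64(-0.0)], -1] min rows 1.2
```

>>> {"name": "step_arm", "arguments": {
  "deltas": [
    [[0, 0, -0.1], [0, 0, 0], -1],
    [[-0.0683, -0.4619, -0.1], [0, 0, 0], -1],
    [[-0.0683, -0.4619, -0.1], [0, 0, 0], -1],
    [[-0.0683, -0.4619, -0.1], [0, 0, 0], -1],
    [[-0.0683, -0.4619, -0.1], [0, 0, 0], -1],
    [[-0.0683, -0.4619, -0.1], [0, 0, 0], -1],
    [[-0.0683, -0.4619, -0.03], [0, 0, 0], -1],
    [[-0.0683, -0.4619, -0.002], [0, 0, 0], -1],
    [[-0.0683, -0.4619, 0], [0, 0, 0], -1],
    [[-0.0683, -0.4619, 0], [0, 0, 0], -1],
    [[-0.0683, -0.4619, 0], [0, 0, 0], 0.36],
    [[-0.0683, -0.4619, 0], [0, 0, 0], 0.36],
    [[-0.0683, -0.4619, 0], [0, 0, 0], 0.36],
    [[-0.0683, -0.4619, 0], [0, 0, 0], 0.36]
  ]
}}

```text
t: 25.2
ee_pos: [590.0, 0.3, 11.3]
orientation: [-0.272, 3.13, 0.0]
ft_force: [1.0, 0.4, 0.3]
width: 57.7
grasp_force: 0.0
```

>>> {"name": "step_arm", "arguments": {
  "deltas": [
    [[0, 0, 0], [0, 0, 0.698], 0.36],
    [[0, 0, 0], [0, 0, 0.698], 0.36],
    [[0, 0, 0], [0, 0, 0.698], 0.36],
    [[0, 0, 0], [0, 0, 0.698], 0.36],
    [[0, 0, 0], [0, 0, 0.698], 0.36],
    [[0, 0, 0], [0, 0, 0.698], 0.36],
    [[0, 0, 0], [0, 0, 0.698], 0.36],
    [[0, 0, 0], [0, 0, 0.698], 0.36],
    [[0, 0, 0], [0, 0, 0.698], 0.36],
    [[0, 0, 0], [0, 0, 0.698], 0.36],
    [[0, 0, 0], [0, 0, 0.698], -1],
    [[0, 0, 0], [0, 0, 0.698], -1],
    [[0, 0, 0], [0, 0, 0.698], -1],
    [[0, 0, 0], [0, 0, 0.698], -1],
    [[0, 0, 0], [0, 0, 0.698], -1],
    [[0, 0, 0], [0, 0, 0.698], -1]
  ]
}}

```text
t: 26.53
ee_pos: [590.1, -0.0, 11.1]
orientation: [1.329, 2.846, 0.0]
ft_force: [0.3, -0.8, 1.2]
width: 35.2
grasp_force: 30.0
```

```bash
python3 - <<'E'
from h import *
c=load();c[3]-=np.degrees(.698*1.5);json.dump(c,open('cmd.json','w'));st()
plan((590,0,65,129.9,-1),(505.2,-249.5,65,100.8,-1),(505.2,-249.5,30,100.8,-1))
E
```

```text
t26.5 pos [590.1  -0.   11.1] yaw 129.9 F [ 0.3 -0.8  1.2] M [ 0.04 -0.11  0.02] w 35.2 g 30.0 q6 -0.72 cmd [590.    0.   11.  129.9]
[[-0.0, -0.0, -0.18], [0, 0, np.float64(0.0001)], -1] min rows 1.3
[[-0.4566, -0.7504, -0.18], [0, 0, np.float64(0.3387)], -1] min rows 6.3
[[-0.4566, -0.7504, -0.0634], [0, 0, np.float64(0.3387)], -1] min rows 0.8
```

```bash
python3 - <<'E'
from h import *
b=img("side");print(ray(b,[(203,284),(209,318)],44)[:,:2].round(),ray(b,[(209,318)],0).round())
E
```

```text
[[ 422. -172.]
 [ 435. -248.]] [[ 429. -214.    0.]]
```

>>> {"name": "step_arm", "arguments": {
  "deltas": [
    [[0, 0, -0.1], [0, 0, 0], -1],
    [[0, 0, -0.18], [0, 0, 0], -1],
    [[-0.4566, -0.7504, -0.18], [0, 0, 0.3387], -1],
    [[-0.4566, -0.7504, -0.18], [0, 0, 0.3387], -1],
    [[-0.4566, -0.7504, -0.18], [0, 0, 0.3387], -1],
    [[-0.4566, -0.7504, -0.18], [0, 0, 0.3387], -1],
    [[-0.4566, -0.7504, -0.18], [0, 0, 0.3387], -1],
    [[-0.4566, -0.7504, -0.18], [0, 0, 0.3387], -1],
    [[-0.4566, -0.7504, -0.18], [0, 0, 0.3387], -1],
    [[-0.4566, -0.7504, -0.18], [0, 0, 0.3387], -1],
    [[-0.4566, -0.7504, -0.18], [0, 0, 0.3387], -1],
    [[-0.4566, -0.7504, -0.0634], [0, 0, 0.3387], -1],
    [[-0.4566, -0.7504, -0.0634], [0, 0, 0.3387], -1],
    [[-0.4566, -0.7504, -0.0634], [0, 0, 0.3387], -1]
  ]
}}

```text
t: 27.75
ee_pos: [505.4, -247.8, 28.8]
orientation: [-1.999, -2.421, 0.001]
ft_force: [-0.3, -0.4, -1.0]
width: 35.2
grasp_force: 30.0
```

>>> {"name": "step_arm", "arguments": {
  "deltas": [
    [[0, 0, 0.01], [0, 0, 0], -1],
    [[0, 0, 0.015], [0, 0, 0], -1],
    [[0, 0, 0.02], [0, 0, 0], -1],
    [[0, 0, 0.02], [0, 0, 0], -1]
  ]
}}

```text
t: 28.08
ee_pos: [505.9, -249.0, 25.5]
orientation: [2.0, 2.422, -0.0]
ft_force: [-2.2, -1.8, 10.5]
width: 35.1
grasp_force: 30.0
```

```bash
python3 - <<'E'
from h import *
c=load();c[2]-=6;json.dump(c,open('cmd.json','w'));st()
E
```

```text
t28.1 pos [ 505.9 -249.    25.5] yaw 100.9 F [-2.2 -1.8 10.5] M [-0.29  0.48  0.  ] w 35.1 g 30.0 q6 -0.67 cmd [ 505.2 -249.5   24.   100.8]
```

>>> {"name": "step_arm", "arguments": {
  "deltas": [
    [[0, 0, 0.003], [0, 0, 0.03], -1],
    [[0, 0, 0.003], [0, 0, 0.05], -1],
    [[0, 0, 0.003], [0, 0, 0.07], -1],
    [[0, 0, 0.003], [0, 0, 0.07], -1]
  ]
}}

```text
t: 28.42
ee_pos: [506.0, -249.5, 25.0]
orientation: [2.125, 2.311, -0.0]
ft_force: [-3.2, -4.2, 10.8]
width: 35.3
grasp_force: 30.0
```

>>> {"name": "step_arm", "arguments": {
  "deltas": [
    [[0, 0, 0], [0, 0, -0.03], -1],
    [[0, 0, 0], [0, 0, -0.06], -1],
    [[0, 0, 0], [0, 0, -0.09], -1],
    [[0, 0, 0], [0, 0, -0.12], -1],
    [[0, 0, 0], [0, 0, -0.14], -1],
    [[0, 0, 0], [0, 0, -0.14], -1]
  ]
}}

```text
t: 28.92
ee_pos: [506.8, -249.9, 24.5]
orientation: [1.866, 2.523, -0.0]
ft_force: [0.4, -6.4, 2.5]
width: 35.1
grasp_force: 30.0
```

```bash
python3 - <<'E'
from h import *
c=load();c[2]-=.9;c[3]+=np.degrees(.07*1.5);json.dump(c,open('cmd.json','w'));st()
E
```

```text
t28.9 pos [ 506.8 -249.9   24.5] yaw 107.0 F [ 0.4 -6.4  2.5] M [-1.28 -0.1  -0.03] w 35.1 g 30.0 q6 -0.77 cmd [ 505.2 -249.5   23.1  106.8]
```

```bash
python3 - <<'E'
from h import *
plan((506.6,-250.3,23,104,-1),(506.6,-250.3,21,101,-1))
E
```

```text
[[-0.0039, 0.0037, 0.0004], [0, 0, np.float64(0.0328)], -1] min rows 0.4
[[-0.0039, 0.0037, 0.007], [0, 0, np.float64(0.0677)], -1] min rows 0.4
```

>>> {"name": "step_arm", "arguments": {
  "deltas": [
    [[-0.0039, 0.0037, 0.0004], [0, 0, 0.0328], -1],
    [[-0.0039, 0.0037, 0.003], [0, 0, 0.0328], -1],
    [[-0.0039, 0.0037, 0.005], [0, 0, 0.0677], -1],
    [[-0.0039, 0.0037, 0.007], [0, 0, 0.0677], -1],
    [[-0.0039, 0.0037, 0.007], [0, 0, 0.0677], -1]
  ]
}}

```text
t: 29.33
ee_pos: [506.7, -250.2, 21.7]
orientation: [1.996, 2.425, -0.001]
ft_force: [-3.0, -6.5, 1.4]
width: 35.0
grasp_force: 30.0
```

```bash
python3 - <<'E'
from h import *
st()
E
```

```text
t29.3 pos [ 506.7 -250.2   21.7] yaw 101.1 F [-3.  -6.5  1.4] M [-1.18  0.38 -0.03] w 35.0 g 30.0 q6 -0.67 cmd [ 506.6 -250.3   21.   101. ]
```

Dropping in; press on home.

>>> {"name": "step_arm", "arguments": {
  "deltas": [
    [[0, 0, 0.005], [0, 0, 0], -1],
    [[0, 0, 0.01], [0, 0, 0], -1],
    [[0, 0, 0.0133], [0, 0, 0], -1],
    [[0, 0, 0.0133], [0, 0, 0], -1],
    [[0, 0, 0.0133], [0, 0, 0], -1]
  ]
}}

```text
t: 29.75
ee_pos: [506.9, -249.9, 18.9]
orientation: [1.996, 2.425, -0.001]
ft_force: [-5.1, -3.4, 13.6]
width: 35.5
grasp_force: 30.1
```

```bash
python3 - <<'E'
from h import *
c=load();c[2]-=4;json.dump(c,open('cmd.json','w'));st()
E
```

```text
t29.8 pos [ 506.9 -249.9   18.9] yaw 101.1 F [-5.1 -3.4 13.6] M [-0.67  0.86  0.  ] w 35.5 g 30.1 q6 -0.67 cmd [ 506.6 -250.3   17.   101. ]
```

>>> {"name": "step_arm", "arguments": {
  "deltas": [
    [[0, 0, -0.005], [0, 0, 0], 0.36],
    [[0, 0, -0.005], [0, 0, 0], 0.36],
    [[0, 0, -0.005], [0, 0, 0], 0.36],
    [[0, 0, -0.005], [0, 0, 0], 0.36],
    [[0, 0, -0.08], [0, 0, 0], 0.36],
    [[0, 0, -0.08], [0, 0, 0], -0.43],
    [[0, 0, -0.08], [0, 0, 0], -0.43],
    [[0, 0, -0.08], [0, 0, 0], -0.43],
    [[0, 0, -0.08], [0, 0, 0], -0.43],
    [[0, 0, -0.08], [0, 0, 0], -0.43],
    [[0, 0, -0.08], [0, 0, 0], -0.43],
    [[0, 0, -0.04], [0, 0, 0], -0.43],
    [[0, 0, -0.03], [0, 0, 0], -0.43],
    [[0, 0, -0.025], [0, 0, 0], -0.43],
    [[0, 0, -0.02], [0, 0, 0], -0.43],
    [[0, 0, -0.02], [0, 0, 0], -0.43],
    [[0, 0, -0.02], [0, 0, 0], -0.43]
  ]
}}

```text
t: 31.17
ee_pos: [506.4, -250.3, 25.0]
orientation: [-1.998, -2.424, 0.0]
ft_force: [-8.6, 4.7, 32.3]
width: 25.0
grasp_force: 16.1
```

```bash
python3 - <<'E'
from h import *
c=load();c[2]+=6;json.dump(c,open('cmd.json','w'));st()
E
```

```text
t31.2 pos [ 506.4 -250.3   25. ] yaw 101.0 F [-8.6  4.7 32.3] M [ 0.71  1.38 -0.05] w 25.0 g 16.1 q6 -0.67 cmd [ 506.6 -250.3   23.   101. ]
```

>>> {"name": "step_arm", "arguments": {
  "deltas": [
    [[0, 0, -0.1567], [0, 0, 0], 1],
    [[0, 0, -0.1567], [0, 0, 0], 1],
    [[0, 0, -0.1567], [0, 0, 0], 1]
  ]
}}

```text
t: 31.42
ee_pos: [508.0, -251.1, 71.6]
orientation: [1.996, 2.421, 0.001]
ft_force: [1.5, -0.1, -0.4]
width: 41.8
grasp_force: 0.0
```

```bash
python3 - <<'E'
from m import *
c=load();c[2]+=47;json.dump(c,open('cmd.json','w'));st()
print(nuts(img("side")),nuts(img("top")))
b=img("side");print(ray(b,[(370,178),(403,178)],0).round())
plan((565,-25,70,122,1))
plan((624,200.5,70,144.4,1),(624,200.5,11,144.4,1))
E
```

```text
t31.4 pos [ 508.  -251.1   71.6] yaw 101.0 F [ 1.5 -0.1 -0.4] M [-0.06 -0.09  0.01] w 41.8 g 0.0 q6 -0.67 cmd [ 506.6 -250.3   70.   101. ]
[(622.9, 201.4, 1885)] [(624.5, 200.1, 1187), (516.6, 225.2, 2288)]
[[804. 168.   0.]
 [883. 160.   0.]]
[[0.7001, 0.3343, 0.0], [0, 0, np.float64(-0.2444)], 1] min rows 5.6
[[0.5332, 0.5651, 0.0], [0, 0, np.float64(-0.2606)], 1] min rows 5.6
[[0.5332, 0.5651, 0.1967], [0, 0, np.float64(-0.2606)], 1] min rows 1.4
```

>>> {"name": "step_arm", "arguments": {
  "deltas": [
    [[0.7001, 0.3343, 0], [0, 0, -0.2444], 1],
    [[0.7001, 0.3343, 0], [0, 0, -0.2444], 1],
    [[0.7001, 0.3343, 0], [0, 0, -0.2444], 1],
    [[0.7001, 0.3343, 0], [0, 0, -0.2444], 1],
    [[0.7001, 0.3343, 0], [0, 0, -0.2444], 1],
    [[0.7001, 0.3343, 0], [0, 0, -0.2444], 1],
    [[0.7001, 0.3343, 0], [0, 0, -0.2444], 1]
  ]
}}

```text
t: 32.15
ee_pos: [565.2, -20.8, 68.6]
orientation: [-1.516, -2.75, 0.0]
ft_force: [-0.2, -0.2, 0.2]
width: 87.7
grasp_force: 0.0
```

>>> {"name": "step_arm", "arguments": {
  "deltas": [
    [[0.5332, 0.5651, 0], [0, 0, -0.2606], 1],
    [[0.5332, 0.5651, 0], [0, 0, -0.2606], 1],
    [[0.5332, 0.5651, 0], [0, 0, -0.2606], 1],
    [[0.5332, 0.5651, 0], [0, 0, -0.2606], 1],
    [[0.5332, 0.5651, 0], [0, 0, -0.2606], 1],
    [[0.5332, 0.5651, 0], [0, 0, -0.2606], 1],
    [[0.5332, 0.5651, 0], [0, 0, -0.2606], 1],
    [[0.5332, 0.5651, 0.1], [0, 0, -0.2606], 1],
    [[0.5332, 0.5651, 0.1967], [0, 0, -0.2606], 1],
    [[0.5332, 0.5651, 0.1967], [0, 0, -0.2606], 1],
    [[0.5332, 0.5651, 0.1967], [0, 0, -0.2606], -1],
    [[0.5332, 0.5651, 0.1967], [0, 0, -0.2606], -1],
    [[0.5332, 0.5651, 0.1967], [0, 0, -0.2606], -1],
    [[0.5332, 0.5651, 0.1967], [0, 0, -0.2606], -1],
    [[0.5332, 0.5651, 0.1967], [0, 0, -0.2606], -1],
    [[0.5332, 0.5651, 0.1967], [0, 0, -0.2606], -1],
    [[0.5332, 0.5651, 0.1967], [0, 0, -0.2606], -1],
    [[0.5332, 0.5651, 0.1967], [0, 0, -0.2606], -1],
    [[0.5332, 0.5651, 0.1967], [0, 0, -0.2606], -1],
    [[0.5332, 0.5651, 0.1967], [0, 0, -0.2606], -1]
  ]
}}

```text
t: 33.82
ee_pos: [624.1, 200.5, 11.4]
orientation: [0.96, 2.991, 0.0]
ft_force: [-1.3, -0.7, 3.5]
width: 35.3
grasp_force: 30.0
```

>>> {"name": "step_arm", "arguments": {
  "deltas": [
    [[0, 0, 0], [0, 0, 0], -1],
    [[0, 0, 0], [0, 0, 0], 0.36],
    [[0, 0, 0], [0, 0, 0], 0.36],
    [[0, 0, 0], [0, 0, 0], 0.36],
    [[0, 0, 0], [0, 0, 0], 0.36],
    [[0, 0, 0], [0, 0, -0.698], 0.36],
    [[0, 0, 0], [0, 0, -0.698], 0.36],
    [[0, 0, 0], [0, 0, -0.698], 0.36],
    [[0, 0, 0], [0, 0, -0.698], 0.36],
    [[0, 0, 0], [0, 0, -0.698], 0.36],
    [[0, 0, 0], [0, 0, -0.698], 0.36],
    [[0, 0, 0], [0, 0, -0.698], 0.36],
    [[0, 0, 0], [0, 0, -0.698], 0.36],
    [[0, 0, 0], [0, 0, -0.698], 0.36],
    [[0, 0, 0], [0, 0, -0.698], 0.36],
    [[0, 0, 0], [0, 0, -0.698], -1],
    [[0, 0, 0], [0, 0, -0.698], -1],
    [[0, 0, 0], [0, 0, -0.698], -1],
    [[0, 0, 0], [0, 0, -0.698], -1],
    [[0, 0, 0], [0, 0, -0.698], -1]
  ]
}}

```text
t: 35.48
ee_pos: [624.0, 200.5, 11.1]
orientation: [-0.663, 3.071, -0.0]
ft_force: [-0.5, -0.3, -0.1]
width: 35.2
grasp_force: 29.9
```

```bash
python3 - <<'E'
from h import *
c=load();c[3]+=np.degrees(.698*1.5);json.dump(c,open('cmd.json','w'));st()
plan((624,200.5,90,204.4,-1),(580,20,90,180,-1))
plan((499.9,-175.7,90,161.2,-1),(499.9,-175.7,30,161.2,-1))
E
```

```text
t35.5 pos [624.  200.5  11.1] yaw -155.6 F [-0.5 -0.3 -0.1] M [-0.   -0.1   0.02] w 35.2 g 29.9 q6 -1.70 cmd [624.  200.5  11.  204.4]
[[-0.0, -0.0, -0.2633], [0, 0, np.float64(-0.0001)], -1] min rows 1.9
[[0.382, -0.4875, -0.2633], [0, 0, np.float64(0.2838)], -1] min rows 4.5
[[0.267, -0.6523, -0.0], [0, 0, np.float64(0.2187)], -1] min rows 5.1
[[0.267, -0.6523, 0.2], [0, 0, np.float64(0.2187)], -1] min rows 1.4
```

>>> {"name": "step_arm", "arguments": {
  "deltas": [
    [[0, 0, -0.13], [0, 0, 0], -1],
    [[0, 0, -0.2633], [0, 0, 0], -1],
    [[0.382, -0.4875, -0.2633], [0, 0, 0.2838], -1],
    [[0.382, -0.4875, -0.2633], [0, 0, 0.2838], -1],
    [[0.382, -0.4875, -0.2633], [0, 0, 0.2838], -1],
    [[0.382, -0.4875, -0.2633], [0, 0, 0.2838], -1],
    [[0.382, -0.4875, -0.2633], [0, 0, 0.2838], -1],
    [[0.382, -0.4875, -0.2633], [0, 0, 0.2838], -1],
    [[0.382, -0.4875, -0.2633], [0, 0, 0.2838], -1]
  ]
}}

```text
t: 36.23
ee_pos: [580.0, 19.1, 90.2]
orientation: [0.004, 3.141, 0.0]
ft_force: [-0.9, 0.7, -1.3]
width: 35.4
grasp_force: 29.9
```

>>> {"name": "step_arm", "arguments": {
  "deltas": [
    [[0.267, -0.6523, 0], [0, 0, 0.2187], -1],
    [[0.267, -0.6523, 0], [0, 0, 0.2187], -1],
    [[0.267, -0.6523, 0], [0, 0, 0.2187], -1],
    [[0.267, -0.6523, 0], [0, 0, 0.2187], -1],
    [[0.267, -0.6523, 0], [0, 0, 0.2187], -1],
    [[0.267, -0.6523, 0], [0, 0, 0.2187], -1],
    [[0.267, -0.6523, 0], [0, 0, 0.2187], -1],
    [[0.267, -0.6523, 0.1], [0, 0, 0.2187], -1],
    [[0.267, -0.6523, 0.18], [0, 0, 0.2187], -1],
    [[0.267, -0.6523, 0.2], [0, 0, 0.2187], -1],
    [[0.267, -0.6523, 0.2], [0, 0, 0.2187], -1],
    [[0.267, -0.6523, 0.2], [0, 0, 0.2187], -1]
  ]
}}

```text
t: 37.23
ee_pos: [500.7, -174.4, 30.3]
orientation: [-0.51, -3.1, -0.0]
ft_force: [-0.2, -0.8, -0.5]
width: 34.8
grasp_force: 29.9
```

>>> {"name": "step_arm", "arguments": {
  "deltas": [
    [[0, 0, 0.01], [0, 0, 0], -1],
    [[0, 0, 0.015], [0, 0, 0], -1],
    [[0, 0, 0.02], [0, 0, 0], -1],
    [[0, 0, 0.02], [0, 0, 0], -1]
  ]
}}

```text
t: 37.57
ee_pos: [500.1, -175.7, 24.4]
orientation: [0.513, 3.099, -0.0]
ft_force: [-0.1, 0.8, -1.2]
width: 34.9
grasp_force: 29.9
```

```bash
python3 - <<'E'
from h import *
c=load();c[2]-=6;json.dump(c,open('cmd.json','w'));st()
E
```

```text
t37.6 pos [ 500.1 -175.7   24.4] yaw 161.2 F [-0.1  0.8 -1.2] M [ 0.05 -0.14  0.05] w 34.9 g 29.9 q6 -1.60 cmd [ 499.9 -175.7   24.   161.2]
```

Entered. Push home, release, press on top to check.

>>> {"name": "step_arm", "arguments": {
  "deltas": [
    [[0, 0, 0.01], [0, 0, 0], -1],
    [[0, 0, 0.02], [0, 0, 0], -1],
    [[0, 0, 0.0233], [0, 0, 0], -1],
    [[0, 0, 0.0233], [0, 0, 0], -1],
    [[0, 0, 0.0233], [0, 0, 0], -1]
  ]
}}

```text
t: 37.98
ee_pos: [500.3, -176.0, 18.2]
orientation: [0.514, 3.098, -0.0]
ft_force: [-2.9, 1.5, 14.8]
width: 34.9
grasp_force: 30.0
```

>>> {"name": "step_arm", "arguments": {
  "deltas": [
    [[0, 0, -0.005], [0, 0, 0], 0.36],
    [[0, 0, -0.005], [0, 0, 0], 0.36],
    [[0, 0, -0.005], [0, 0, 0], 0.36],
    [[0, 0, -0.005], [0, 0, 0], 0.36],
    [[0, 0, -0.08], [0, 0, 0], 0.36],
    [[0, 0, -0.08], [0, 0, 0], -0.43],
    [[0, 0, -0.08], [0, 0, 0], -0.43],
    [[0, 0, -0.08], [0, 0, 0], -0.43],
    [[0, 0, -0.08], [0, 0, 0], -0.43],
    [[0, 0, -0.08], [0, 0, 0], -0.43],
    [[0, 0, -0.08], [0, 0, 0], -0.43],
    [[0, 0, -0.04], [0, 0, 0], -0.43],
    [[0, 0, -0.03], [0, 0, 0], -0.43],
    [[0, 0, -0.025], [0, 0, 0], -0.43],
    [[0, 0, -0.023], [0, 0, 0], -0.43],
    [[0, 0, -0.023], [0, 0, 0], -0.43],
    [[0, 0, -0.023], [0, 0, 0], -0.43]
  ]
}}

```text
t: 39.4
ee_pos: [499.6, -175.6, 25.1]
orientation: [-0.513, -3.099, -0.0]
ft_force: [-6.0, 3.6, 24.0]
width: 25.0
grasp_force: 12.6
```

>>> {"name": "step_arm", "arguments": {
  "deltas": [
    [[0, 0, -0.3], [0, 0, 0], 1],
    [[0, 0, -0.3], [0, 0, 0], 1],
    [[0, 0, -0.3], [0, 0, 0], 1],
    [[0, 0, -0.3], [0, 0, 0], 1],
    [[0, 0, -0.3], [0, 0, 0], 1]
  ]
}}

```text
t: 39.82
ee_pos: [499.7, -175.6, 113.5]
orientation: [0.513, 3.099, -0.0]
ft_force: [-1.1, -0.3, -0.1]
width: 54.8
grasp_force: 0.0
```

```bash
python3 - <<'E'
from h import *
c=load();c[2]+=-7+6.9+90;json.dump(c,open('cmd.json','w'));st()
b=img("side");a=img("top")
cv2.imwrite("pics/s6.png",np.hstack([cv2.resize(b["bgr"][205:365,195:335],(525,600),interpolation=cv2.INTER_CUBIC),cv2.resize(a["bgr"][235:275,275:320],(270,600*0+240)) .repeat(1,0) if 0 else cv2.copyMakeBorder(cv2.resize(a["bgr"][160:280,270:390],(270,270),interpolation=cv2.INTER_CUBIC),0,330,0,0,0)]))
plan((454,-32,114,140,1),(454,-32,42,140,1))
E
```

```text
t39.8 pos [ 499.7 -175.6  113.5] yaw 161.2 F [-1.1 -0.3 -0.1] M [ 0.03 -0.15 -0.01] w 54.8 g 0.0 q6 -1.60 cmd [ 499.9 -175.7  113.9  161.2]
[[0.2992, 0.4042, -0.0004], [0, 0, np.float64(0.2467)], 1] min rows 3.6
[[0.2992, 0.4042, 0.2396], [0, 0, np.float64(0.2467)], 1] min rows 1.7
```

View pics/s6.png

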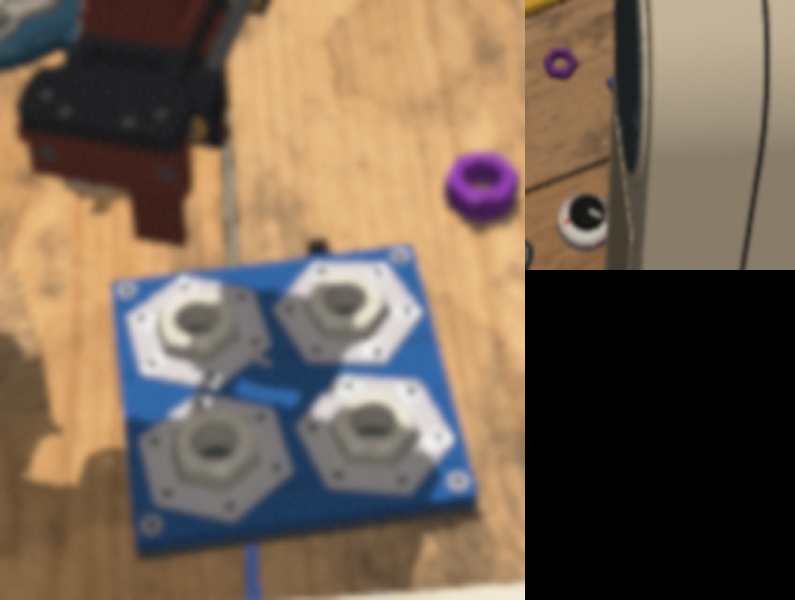

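>>> {"name": "step_arm", "arguments": {
  "deltas": [
    [[0.2992, 0.4042, 0], [0, 0, 0], 1],
    [[0.2992, 0.4042, 0], [0, 0, 0], 1],
    [[0.2992, 0.4042, 0], [0, 0, 0], 1],
    [[0.2992, 0.4042, 0], [0, 0, 0], 1],
    [[0.2992, 0.4042, 0], [0, 0, 0], 1],
    [[0.2992, 0.4042, 0], [0, 0, 0], 1],
    [[0.2992, 0.4042, 0.1], [0, 0, 0], 1],
    [[0.2992, 0.4042, 0.2396], [0, 0, 0], 1],
    [[0.2992, 0.4042, 0.2396], [0, 0, 0], 1],
    [[0.2992, 0.4042, 0.2396], [0, 0, 0], 1],
    [[0.2992, 0.4042, 0.2396], [0, 0, 0], -1],
    [[0.2992, 0.4042, 0.2396], [0, 0, 0], -1],
    [[0.2992, 0.4042, 0.2396], [0, 0, 0], -1],
    [[0.2992, 0.4042, 0.2396], [0, 0, 0], -1],
    [[0.2992, 0.4042, 0.2396], [0, 0, 0], -1],
    [[0.2992, 0.4042, 0.2396], [0, 0, 0], -1],
    [[0.2992, 0.4042, 0.2396], [0, 0, 0], -1],
    [[0.2992, 0.4042, 0.2396], [0, 0, 0], -1],
    [[0.2992, 0.4042, 0.2396], [0, 0, 0], -1],
    [[0.2992, 0.4042, 0.2396], [0, 0, 0], -1]
  ]
}}

```text
t: 41.58
ee_pos: [454.8, -31.0, 42.5]
orientation: [0.514, 3.098, 0.002]
ft_force: [1.1, 9.5, 5.0]
width: 37.3
grasp_force: 30.0
```

```bash
python3 - <<'E'
from h import *
c=load();c[3]=161.2;json.dump(c,open('cmd.json','w'));st()
E
```

```text
t41.6 pos [454.8 -31.   42.5] yaw 161.2 F [1.1 9.5 5. ] M [ 1.62 -0.35 -0.05] w 37.3 g 30.0 q6 -1.34 cmd [454.  -32.   42.  161.2]
```

>>> {"name": "step_arm", "arguments": {
  "deltas": [
    [[0, -0.003, 0], [0, 0, -0.04], -1],
    [[0, -0.003, 0], [0, 0, -0.07], -1],
    [[0, -0.003, 0], [0, 0, -0.07], -1]
  ]
}}

```text
t: 41.83
ee_pos: [456.2, -31.4, 42.5]
orientation: [0.349, 3.118, 0.004]
ft_force: [7.2, 14.7, -0.8]
width: 37.3
grasp_force: 30.0
```

```bash
python3 - <<'E'
from h import *
c=load();c[3]+=6;c[1]+=.9;json.dump(c,open('cmd.json','w'));st()
E
```

```text
t41.8 pos [456.2 -31.4  42.5] yaw 167.2 F [ 7.2 14.7 -0.8] M [ 2.59 -1.25 -0.3 ] w 37.3 g 30.0 q6 -1.45 cmd [454.  -31.1  42.  167.2]
```

>>> {"name": "step_arm", "arguments": {
  "deltas": [
    [[0, 0, 0], [0, 0, 0.07], -1],
    [[0, 0, 0], [0, 0, 0.14], -1],
    [[0, 0, 0], [0, 0, 0.21], -1],
    [[0, 0, 0], [0, 0, 0.28], -1],
    [[0, 0, 0], [0, 0, 0.35], -1],
    [[0, 0, 0], [0, 0, 0.42], -1],
    [[0, 0, 0], [0, 0, 0.49], -1],
    [[0, 0, 0], [0, 0, 0.56], -1],
    [[0, 0, 0], [0, 0, 0.63], -1],
    [[0, 0, 0], [0, 0, 0.7], -1],
    [[0, 0, 0], [0, 0, 0.77], -1],
    [[0, 0, 0], [0, 0, 0.84], -1],
    [[0, 0, 0], [0, 0, 0.873], -1],
    [[0, 0, 0], [0, 0, 0.873], -1]
  ]
}}

```text
t: 43.0
ee_pos: [454.7, -32.5, 42.5]
orientation: [2.18, 2.261, 0.002]
ft_force: [1.4, 3.9, 4.3]
width: 37.6
grasp_force: 30.0
```

```bash
python3 - <<'E'
from h import *
c=load();c[3]-=75;json.dump(c,open('cmd.json','w'));st()
E
```

```text
t43.0 pos [454.7 -32.5  42.5] yaw 92.1 F [1.4 3.9 4.3] M [ 0.68 -0.32 -0.02] w 37.6 g 30.0 q6 -0.13 cmd [454.  -31.1  42.   92.2]
```

>>> {"name": "step_arm", "arguments": {
  "deltas": [
    [[0, 0, 0], [0, 0, 0.07], -1],
    [[0, 0, 0], [0, 0, 0.14], -1],
    [[0, 0, 0], [0, 0, 0.21], -1],
    [[0, 0, 0], [0, 0, 0.28], -1],
    [[0, 0, 0], [0, 0, 0.35], -1],
    [[0, 0, 0], [0, 0, 0.42], -1],
    [[0, 0, 0], [0, 0, 0.49], -1],
    [[0, 0, 0], [0, 0, 0.56], -1],
    [[0, 0, 0], [0, 0, 0.63], -1],
    [[0, 0, 0], [0, 0, 0.7], -1],
    [[0, 0, 0], [0, 0, 0.77], -1],
    [[0, 0, 0], [0, 0, 0.84], -1],
    [[0, 0, 0], [0, 0, 0.9], -1],
    [[0, 0, 0], [0, 0, 0.9], -1]
  ]
}}

```text
t: 44.17
ee_pos: [450.4, -32.0, 41.9]
orientation: [-3.114, -0.404, 0.01]
ft_force: [-7.5, 6.0, 11.9]
width: 37.5
grasp_force: 30.0
```

```bash
python3 - <<'E'
from h import *
c=load();c[3]-=np.degrees(1.35);json.dump(c,open('cmd.json','w'));st()
E
```

```text
t44.2 pos [450.4 -32.   41.9] yaw 14.8 F [-7.5  6.  11.9] M [1.11 1.32 0.47] w 37.5 g 30.0 q6 1.21 cmd [454.  -31.1  42.   14.9]
```

>>> {"name": "step_arm", "arguments": {
  "deltas": [
    [[0, 0, 0], [0, 0, 0], 1],
    [[0, 0, 0], [0, 0, 0], 1],
    [[0, 0, 0], [0, 0, 0], 1],
    [[0, 0, 0], [0, 0, 0], 1],
    [[0, 0, -0.5], [0, 0, 0], -1],
    [[0, 0, -0.5], [0, 0, 0], -1],
    [[0, 0, -0.5], [0, 0, 0], -1],
    [[0, 0, -0.5], [0, 0, 0], -1],
    [[0, 0, -0.5], [0, 0, 0], -1],
    [[0, 0, -0.5], [0, 0, 0], -1]
  ]
}}

```text
t: 45.0
ee_pos: [454.8, -33.1, 193.4]
orientation: [3.114, 0.406, 0.006]
ft_force: [-0.5, 0.6, -0.5]
width: 27.3
grasp_force: 0.0
```

```bash
python3 - <<'E'
from h import *
c=load();c[2]+=150;json.dump(c,open('cmd.json','w'));st()
b=img("side")
cv2.imwrite("pics/s7.png",np.hstack([cv2.resize(b["bgr"][205:265,190:260],(400,343),interpolation=cv2.INTER_CUBIC),cv2.resize(b["bgr"][130:190,200:270],(400,343),interpolation=cv2.INTER_CUBIC)]))
bx=np.array([np.cos(np.radians(9)),np.sin(np.radians(9))]);s=np.array([501,244])-42*bx
plan((*s,192,9,-1),(*s,66,9,-1))
E
```

```text
t45.0 pos [454.8 -33.1 193.4] yaw 14.9 F [-0.5  0.6 -0.5] M [-0.02 -0.01 -0.02] w 27.3 g 0.0 q6 1.21 cmd [454.  -31.1 192.   14.9]
[[0.2472, -0.8604, 0.0], [0, 0, np.float64(0.0681)], -1] min rows 6.4
[[0.2472, -0.8604, 0.42], [0, 0, np.float64(0.0681)], -1] min rows 3.0
```

View pics/s7.png

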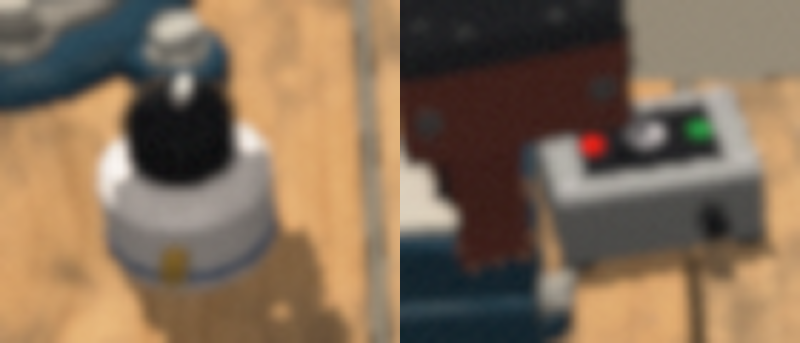

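>>> {"name": "step_arm", "arguments": {
  "deltas": [
    [[0.2472, -0.8604, 0], [0, 0, 0.0681], -1],
    [[0.2472, -0.8604, 0], [0, 0, 0.0681], -1],
    [[0.2472, -0.8604, 0], [0, 0, 0.0681], -1],
    [[0.2472, -0.8604, 0], [0, 0, 0.0681], -1],
    [[0.2472, -0.8604, 0], [0, 0, 0.0681], -1],
    [[0.2472, -0.8604, 0], [0, 0, 0.0681], -1],
    [[0.2472, -0.8604, 0], [0, 0, 0.0681], -1],
    [[0.2472, -0.8604, 0], [0, 0, 0.0681], -1],
    [[0.2472, -0.8604, 0.2], [0, 0, 0.0681], -1],
    [[0.2472, -0.8604, 0.42], [0, 0, 0.0681], -1],
    [[0.2472, -0.8604, 0.42], [0, 0, 0.0681], -1],
    [[0.2472, -0.8604, 0.42], [0, 0, 0.0681], -1],
    [[0.2472, -0.8604, 0.42], [0, 0, 0.0681], -1]
  ]
}}

```text
t: 46.13
ee_pos: [456.5, 233.5, 63.1]
orientation: [3.129, 0.245, -0.013]
ft_force: [0.9, 0.4, 0.4]
width: 0.4
grasp_force: 0.0
```

>>> {"name": "step_arm", "arguments": {
  "deltas": [
    [[0.05, 0, 0], [0, 0, 0], -1],
    [[0.08, 0, 0], [0, 0, 0], -1],
    [[0.1, 0, 0], [0, 0, 0], -1],
    [[0.12, 0, 0], [0, 0, 0], -1],
    [[0.12, 0, 0], [0, 0, 0], -1],
    [[0.12, 0, 0], [0, 0, 0], -1],
    [[0, 0, 0], [0, 0, 0], -1],
    [[0, 0, -0.5], [0, 0, 0], -1],
    [[0, 0, -0.5], [0, 0, 0], -1],
    [[0, 0, -0.5], [0, 0, 0], -1],
    [[0, 0, -0.5], [0, 0, 0], -1],
    [[0, 0, -0.5], [0, 0, 0], -1],
    [[0, 0.9, -0.5], [0, 0, 0], -1],
    [[0, 0.9, -0.5], [0, 0, 0], -1],
    [[0, 0.9, -0.5], [0, 0, 0], -1],
    [[0, 0.9, -0.5], [0, 0, 0], -1],
    [[0, 0.9, -0.5], [0, 0, 0], -1],
    [[0, 0.9, -0.5], [0, 0, 0], -1],
    [[0, 0.9, -0.5], [0, 0, 0], -1],
    [[0, 0.9, -0.5], [0, 0, 0], -1]
  ]
}}

```text
t: 47.8
ee_pos: [501.1, -34.4, 215.4]
orientation: [3.132, 0.24, -0.001]
ft_force: [0.4, 0.5, -1.0]
width: 0.6
grasp_force: 0.0
```

```bash
python3 - <<'E'
from h import *
print(get_obs()["t"],get_obs()["ee_pos"])
b=img("side");a=img("top")
f=lambda i:cv2.resize(i,(400,300),interpolation=cv2.INTER_CUBIC)
cv2.imwrite("pics/s8.png",np.vstack([np.hstack([f(b["bgr"][130:190,200:280]),f(b["bgr"][210:360,160:360])]),np.hstack([f(a["bgr"][250:310,150:230]),f(a["bgr"][150:300,220:420])])]))
E
```

```text
47.8 [501.0805155  -34.3958668  215.36986452]
```

View pics/s8.png

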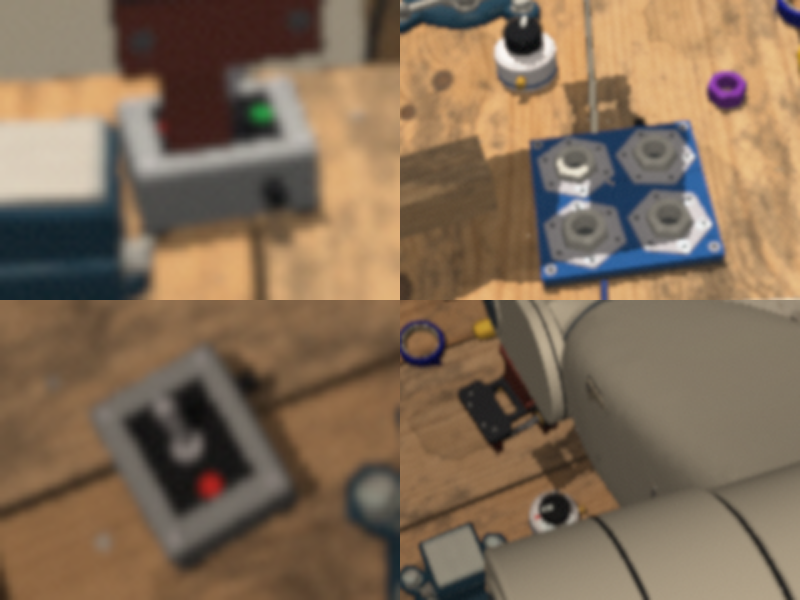

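The top view shows the bat leaning to the green (ON) end. The cap's white line points at the red dot, and all four nuts are flush in their nests.

```bash
python3 -c "
from workcell import *
print(close_job())"
```

```text
the job is handed in; nothing more can be done
None
```

Job handed in at about 48 s: toggle off, cap unscrewed to its stop, all four nuts pressed home, cap screwed tight again, toggle back on; the purple nut, wood, tape and screwdriver were left alone.

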